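# Set up a watch case for opening

### The arm

A 7-joint arm with a two-finger parallel gripper is mounted at the origin on the work surface. World frame = base frame: x ahead of the robot, y to its left, z up, the work surface at z = 0. Lengths are in m, angles in rad, forces in N, time in s.
With the tool pointing down it reaches from about 0.4 to 0.925 m from the base axis. Payload 5.6 kg.
Tool frame: the origin (TCP) lies midway between the tips of the shut fingers; the grasp point (between the pads) lies 19 mm behind it (ctrl.hold_point_z is the distance from the TCP to the grasp point, in m); z points along the fingers, y is the line along which they close (so a half turn about z gives the same grasp; the last joint's range is limited). The gripper opens to 85 mm and grips with 20 to 120 N. Pads are 22 mm wide; open, the fingers measure 114 mm over their backs; the gripper's body (76 mm by 85 mm) begins 54 mm behind the grasp point. The pads swing forward as they close: fully open they stand 13 mm farther back than shut.
Start: joints at [-1.352, 0.468, -0.012, 1.603, 0.006, 1.071, -0.056], TCP at [0.168, 0.628, 0.231] pointing down, gripper open.
Joint ranges: [-2.53, 2.53], [-0.31, 2.02], [-1.57, 1.55], [0.28, 2.44], [-1.29, 4.43], [0.15, 1.84], [-2.92, 2.92]. Speed limits (rad/s): [2.57, 2.57, 3.14, 3.14, 3.14, 3.14, 3.14].

### API

Orientations are given as a unit quaternion [x, y, z, w].
In Python, from cell import ctrl gives the robot as it stands.
- The arm moves only by the tool drive_tool, never from a script. Its argument "rows" is text: rows parted by semicolons, each of 6 numbers parted by spaces: the shift along the tool's x, y, z in mm, then the turn, a rotation vector about the tool's x, y, z in rad. A call has 1 to 12 rows; each row is the pose to reach, as a shift and turn from the pose commanded when the call began, along the tool's axes at that moment; what a row does not reach only later rows make up. A row lasts 1/8 s, in which the tool goes at most 62.5 mm and 10.7 degrees, less where a joint would pass 70% of its speed; a pose out of reach is approached as far as the arm can. A call with a gripper value outside its range is refused whole. "grip" is the opening, from -1 (shut) to 1 (fully open), set as the call begins (left out, the last holds). The fingers move at their own pace and stop on an object; "squeeze" is the grip in N (left out, the last holds). Time passes only in rows, so rows that repeat a pose let the fingers close. It gives the time, the measured TCP pose, the force, the opening and the grip force at its end, in the units of the state.
- ctrl.read_state(): the state, without advancing time (a new reading comes with each control period).
- ctrl.get_image(name): name is "scene" or "side" or "wrist"; returns a dict with "color" (400x640x3 uint8, red, green, blue), "fx", "fy", "cx", "cy" (pixels), "R" (3x3) and "t" (3): a world point X has camera coordinates R X + t. Camera axes: x right, y down, z forward; pixel columns grow to the right and rows downward; lengths in m; the calibration is good to about 2 mm. The wrist camera is an equidistant fisheye: a pixel r from the principal point sees the ray r / f radians off the axis. A picture is of the moment at which its call begins. There is no depth.
- ctrl.close_job(): hands the job in; it is judged then, once.
Trained networks look in a picture, given as the dict that the camera call returned (one of the last four; its "shot" number tells which), for a name from the list of things; names that differ only in an ending like _2 or _b are one class to them, and where a whole thing is asked for, a point or a joint stands for the part that bears it (a point fixed in the world has none). Each returns a list of dicts, best first, with "score" (0 to 1); they miss things now and then, are a little off and sometimes report something else, mostly with a low value. They report only what shows in the picture. A call takes as long as a camera call. They do not tell look-alikes from the thing itself.
- ctrl.search_frame(picture, target): "location" ([x, y, z] in m, in world coordinates, good to about 4 mm: the middle of the surface that is visible of it).
- ctrl.regions_of(picture, target): "region" (400x640 bool, what is visible of it).
The state is a dict: "time_s": time; "qpos": joint angles; "qvel": joint speeds; "tau": joint torques, N m; "tool_pos": TCP position; "tcp_rot": TCP orientation; "wrist_force": force on the tool from outside, world axes, zero at the start; "moment": the same for the moment, N m; "width": finger opening in m; "grasp_force": force on a finger pad.
Only numpy, scipy, OpenCV 4.12 (cv2) and the standard library are available. Lean on these libraries where they do the work, as an engineer would, in place of code of your own. Each camera call takes 0.05 s, during which the arm holds its last target. There are 200 camera calls.

### The job

Get the bench ready to open the round watch case: swing the clamp's foot lever all the way up and back, take the round case out of the pocket tray, lay it flat and centred on the clamp's pad and let go, then swing the foot down until it rests on the case. Also pull every screwdriver out of the upright rack and lay them all down wholly inside the steel tool tray, before or after the clamping. Leave the square cases in their pockets and do not push the jar or the blower about.

Things in the scene. Friction and masses are not known exactly. Their poses are not given: they have to be found in the camera images.
- rack: white block 50 x 230 x 65 mm (x, y, z) fixed to the bench; origin at the centre of its underside. Five round sockets, 16 mm across and 50 mm deep, in a row along its y at -92, -46, 0, 46 and 92 mm; a driver standing in one shows 85 mm above the block
- driver0: a precision screwdriver, 135 mm long, at the start standing blade down in a rack socket (may be absent). Origin: tip of the blade; its z axis runs along the driver to the cap. Blade 5 mm across up to 45 mm from the tip, then to 125 mm an eight-sided aluminium handle 12 mm across (it rolls little), then to 135 mm a round cap 9 mm across. 35 g, balances about 85 mm from the tip
- driver0_end (a point): centre of the cap's top on driver0, 135 mm from the tip
- driver1: a precision screwdriver, 135 mm long, at the start standing blade down in a rack socket (may be absent). Origin: tip of the blade; its z axis runs along the driver to the cap. Blade 5 mm across up to 45 mm from the tip, then to 125 mm an eight-sided aluminium handle 12 mm across (it rolls little), then to 135 mm a round cap 9 mm across. 35 g, balances about 85 mm from the tip
- driver1_end (a point): centre of the cap's top on driver1, 135 mm from the tip
- driver2: a precision screwdriver, 135 mm long, at the start standing blade down in a rack socket (may be absent). Origin: tip of the blade; its z axis runs along the driver to the cap. Blade 5 mm across up to 45 mm from the tip, then to 125 mm an eight-sided aluminium handle 12 mm across (it rolls little), then to 135 mm a round cap 9 mm across. 35 g, balances about 85 mm from the tip
- driver2_end (a point): centre of the cap's top on driver2, 135 mm from the tip
- driver3: a precision screwdriver, 135 mm long, at the start standing blade down in a rack socket (may be absent). Origin: tip of the blade; its z axis runs along the driver to the cap. Blade 5 mm across up to 45 mm from the tip, then to 125 mm an eight-sided aluminium handle 12 mm across (it rolls little), then to 135 mm a round cap 9 mm across. 35 g, balances about 85 mm from the tip
- driver3_end (a point): centre of the cap's top on driver3, 135 mm from the tip
- driver4: a precision screwdriver, 135 mm long, at the start standing blade down in a rack socket (may be absent). Origin: tip of the blade; its z axis runs along the driver to the cap. Blade 5 mm across up to 45 mm from the tip, then to 125 mm an eight-sided aluminium handle 12 mm across (it rolls little), then to 135 mm a round cap 9 mm across. 35 g, balances about 85 mm from the tip
- driver4_end (a point): centre of the cap's top on driver4, 135 mm from the tip
- tool_tray: loose shallow steel tool tray, 210 x 170 mm (x, y) outside, 22 mm high, walls and floor 4 mm; origin at the centre of its underside
- clamp: grey case clamp fixed to the bench: base 150 x 70 x 12 mm (from x = -35 to 115 mm, y = -35 to 35), a round pedestal 30 mm across and 40 mm high at its origin (origin: on the bench, under the pedestal's axis), two cheeks at x = 85 mm, 72 mm high, that carry the hinged foot (hinge axis along the clamp's y, at x = 85 mm, 62 mm above the bench). Its x axis points from the pedestal to the hinge
- pad (a point): centre of the pedestal's rubber top, 40 mm above the bench
- foot (a joint): the clamp's hinged foot lever: angle in rad, 0 = bar level (lowest; its rubber foot then stops 4 mm above the bare pad), grows as the grip end is swung up and back over the hinge to the stop at 1.8 (just past upright). Stiff: it stays where it is left (about 1 N at the grip moves it). With a round case on the pad the foot touches it at about 0.105
- foot_grip (a point): middle of the black grip at the free end of the foot lever; bar 12 mm wide (along the clamp's y) and 10 mm thick, 145 mm from the hinge, 62 mm above the bench when level; the grip runs 15 mm beyond this point; the rubber foot hangs below the bar 85 mm from the hinge
- pocket_tray: white pocket tray fixed to the bench, 202 x 136 x 7 mm; origin at the centre of its underside; 3 x 2 pockets (x, y), pitch about 66 mm, pocket floor 4 mm above the bench, walls 7 mm above the bench, 4 mm thick
- round_case: the one round watch case, 38 mm across and 13 mm high, brass, lying loose in a pocket; origin at the centre of its underside, z up through the dial
- round_center (a point): middle of the round case (6.5 mm above its underside)
- square_case0: square watch case, 32 x 30 x 10 mm, lying in another pocket of the tray; stays there; origin at the centre of its underside
- square_case1: square watch case, 32 x 30 x 10 mm, lying in another pocket of the tray; stays there; origin at the centre of its underside
- square_case2: square watch case, 32 x 30 x 10 mm, lying in another pocket of the tray; stays there; origin at the centre of its underside
- oil_jar: amber jar, 38 mm across and 50 mm high, standing on the bench, not part of the job; origin at the centre of its underside
- blower: rubber dust blower, 56 mm across and 90 mm high, standing on the bench, not part of the job; origin at the centre of its underside
There are look-alikes about, which are no part of the job. What is shaped like the round_case but black or blue is not meant.

How it is judged:
On the way, in this order (a step that is already met when the one before it is completed fails the run):
1. the foot lever is swung up and back (above 1.5 rad) (value of joint foot above 1.5 rad), for 0.2 s.
2. with the foot up, the round case lies flat on the pad, within 8 mm of its centre, let go (horizontal distance between round_center and pad below 0.008 m and z of round_center in the frame of pad between 0.003 and 0.01 m and value of joint foot above 1.2 rad and contact force between the fingers and round_case below 0.2 N), for 0.3 s.
3. the foot is swung down onto the case (below 0.14 rad) (horizontal distance between round_center and pad below 0.008 m and z of round_center in the frame of pad between 0.003 and 0.01 m and value of joint foot below 0.14 rad), for 0.2 s.
At the end, for the whole second after the job is handed in: Round case flat on the pad, within 8 mm of centre, foot down on it (below 0.14 rad); both ends of every screwdriver present inside the tool tray walls and under 36 mm above its underside, at rest; square cases still in their pockets (moved under 30 mm) (all of step 3 and linear speed of round_case below 0.02 m/s and linear speed of each of tool_tray, driver0, driver1, driver2, driver3, driver4 below 0.03 m/s and x of driver0 in the frame of tool_tray between -0.104 and 0.104 m and y of driver0 in the frame of tool_tray between -0.084 and 0.084 m and z of driver0 in the frame of tool_tray between -0.002 and 0.036 m and x of driver0_end in the frame of tool_tray between -0.104 and 0.104 m and y of driver0_end in the frame of tool_tray between -0.084 and 0.084 m and z of driver0_end in the frame of tool_tray between -0.002 and 0.036 m and x of driver1 in the frame of tool_tray between -0.104 and 0.104 m and y of driver1 in the frame of tool_tray between -0.084 and 0.084 m and z of driver1 in the frame of tool_tray between -0.002 and 0.036 m and x of driver1_end in the frame of tool_tray between -0.104 and 0.104 m and y of driver1_end in the frame of tool_tray between -0.084 and 0.084 m and z of driver1_end in the frame of tool_tray between -0.002 and 0.036 m and x of driver2 in the frame of tool_tray between -0.104 and 0.104 m and y of driver2 in the frame of tool_tray between -0.084 and 0.084 m and z of driver2 in the frame of tool_tray between -0.002 and 0.036 m and x of driver2_end in the frame of tool_tray between -0.104 and 0.104 m and y of driver2_end in the frame of tool_tray between -0.084 and 0.084 m and z of driver2_end in the frame of tool_tray between -0.002 and 0.036 m and x of driver3 in the frame of tool_tray between -0.104 and 0.104 m and y of driver3 in the frame of tool_tray between -0.084 and 0.084 m and z of driver3 in the frame of tool_tray between -0.002 and 0.036 m and x of driver3_end in the frame of tool_tray between -0.104 and 0.104 m and y of driver3_end in the frame of tool_tray between -0.084 and 0.084 m and z of driver3_end in the frame of tool_tray between -0.002 and 0.036 m and x of driver4 in the frame of tool_tray between -0.104 and 0.104 m and y of driver4 in the frame of tool_tray between -0.084 and 0.084 m and z of driver4 in the frame of tool_tray between -0.002 and 0.036 m and x of driver4_end in the frame of tool_tray between -0.104 and 0.104 m and y of driver4_end in the frame of tool_tray between -0.084 and 0.084 m and z of driver4_end in the frame of tool_tray between -0.002 and 0.036 m and distance of each of square_case0, square_case1, square_case2 from where it was at the start of the episode below 0.03 m and height (world z) of each of square_case0, square_case1, square_case2 below 0.015 m); the robot touches nothing.
It fails at once if a square case is taken out of its pocket (moved over 30 mm) (distance of any of square_case0, square_case1, square_case2 from where it was at the start of the episode above 0.03 m).
It fails at once if the jar or the blower is pushed more than 40 mm (distance of any of oil_jar, blower from where it was at the start of the episode above 0.04 m).
Of driver0, driver1, driver2, driver3, driver4 only 3 to 5 are there at a start; the rules pass over those that are not, and their reading is None.
At some moment in a run one of tool_tray may be knocked a few centimetres aside while the robot is not near it.
Once in a run the grip may slacken for a moment while it holds something.
It also fails if it takes over 210 s, if anything falls off the work surface, if the arm or the gripper's body presses on something with over 40 N, if the wrist force passes 120 N, or if a joint passes its speed limit or range.

## Working session

There is one attempt and no reset: what is moved stays moved. The work goes in short steps, Python scripts to look and compute and a tool call to move; the robot and the scene stay as the last step left them, time stands still between calls to the robot, and variables do not carry over. Pictures are saved under pics/ and viewed, at most 14 in all, crops included, and the job is handed in when it is done.

Besides the shell and the picture viewer there is one more tool, called after ">>>" by a JSON object that holds its "op" and its "data", one argument or row to a line. drive_tool: Moves the arm, as the interface text tells. Its arguments: {"type":"object","properties":{"rows":{"type":"string"},"grip":{"type":"number"},"squeeze":{"type":"number"}},"required":["rows"]}

```bash
ls; mkdir -p pics; cat > h.py <<'E'
from cell import ctrl
import numpy as np, cv2
from scipy.spatial.transform import Rotation as Ro
def snap(cam,name=None):
    p=ctrl.get_image(cam)
    if name: cv2.imwrite('pics/'+name,p['color'][:,:,::-1])
    return p
def pix(p,X):
    c=p['R']@np.array(X)+p['t']; return np.array([p['fx']*c[0]/c[2]+p['cx'],p['fy']*c[1]/c[2]+p['cy']])
def onplane(p,uv,z):
    d=p['R'].T@np.array([(uv[0]-p['cx'])/p['fx'],(uv[1]-p['cy'])/p['fy'],1.]); o=-p['R'].T@p['t']
    return o+d*(z-o[2])/d[2]
def onplane_f(p,uv,z):
    a=np.array([uv[0]-p['cx'],uv[1]-p['cy']]);r=np.hypot(*a);th=r/p['fx']
    v=np.array([*(a/max(r,1e-9)*np.sin(th)),np.cos(th)]); d=p['R'].T@v; o=-p['R'].T@p['t']
    return o+d*(z-o[2])/d[2]
def pose():
    s=ctrl.read_state(); return np.array(s['tool_pos']),Ro.from_quat(s['tcp_rot']),s
def to(target,R=None):
    """shift in tool axes mm, rotvec to reach"""
    p,r,s=pose(); d=r.inv().apply(np.array(target)-p)*1000
    rv=(r.inv()*R).as_rotvec() if R is not None else np.zeros(3)
    return np.round(d,1),np.round(rv,3)
E
python3 - <<'E'
from h import *
np.set_printoptions(precision=3,suppress=True)
for c in ['scene','side']:
    p=snap(c,c+'0.png'); print(c,-p['R'].T@p['t'])
    for n in ['rack','tool_tray','clamp','foot_grip','pocket_tray','round_case','square_case0','oil_jar','blower','driver0']:
        for d in ctrl.search_frame(p,n)[:7]: 
            if d['score']>.2: print(n,round(d['score'],2),np.array(d['location']))
p,r,s=pose(); print(p,r.as_matrix(),s['width'])
E
```

```text
pics
scene [1.629 0.179 0.869]
rack 0.62 [0.534 0.398 0.108]
rack 0.57 [0.521 0.313 0.05 ]
rack 0.39 [ 0.496 -0.148  0.08 ]
tool_tray 0.87 [0.501 0.023 0.005]
clamp 0.9 [ 0.552 -0.146  0.019]
clamp 0.44 [ 0.487 -0.346 -0.002]
foot_grip 0.69 [ 0.495 -0.145  0.081]
pocket_tray 0.78 [ 0.488 -0.351  0.002]
round_case 0.65 [ 0.321 -0.401  0.009]
round_case 0.6 [0.52  0.314 0.05 ]
round_case 0.49 [ 0.415 -0.321  0.013]
round_case 0.24 [ 0.553 -0.31   0.01 ]
square_case0 0.62 [ 0.558 -0.373  0.01 ]
square_case0 0.41 [ 0.551 -0.308  0.012]
oil_jar 0.75 [0.752 0.103 0.035]
blower 0.89 [0.704 0.3   0.033]
driver0 0.66 [0.53  0.399 0.106]
driver0 0.63 [0.482 0.229 0.109]
driver0 0.49 [0.506 0.315 0.107]
side [-0.045 -0.579  0.694]
rack 0.94 [0.479 0.258 0.055]
rack 0.3 [ 0.46  -0.354  0.009]
tool_tray 0.96 [0.492 0.02  0.006]
tool_tray 0.46 [0.498 0.308 0.108]
clamp 0.62 [ 0.517 -0.158  0.017]
clamp 0.51 [ 0.482 -0.15   0.085]
foot_grip 0.52 [ 0.481 -0.15   0.082]
pocket_tray 0.83 [ 0.462 -0.355  0.005]
round_case 0.85 [ 0.312 -0.302  0.015]
round_case 0.81 [ 0.304 -0.404  0.012]
round_case 0.6 [ 0.4   -0.322  0.016]
round_case 0.29 [ 0.486 -0.149  0.082]
square_case0 0.76 [ 0.474 -0.388  0.017]
square_case0 0.69 [ 0.541 -0.315  0.013]
square_case0 0.51 [ 0.551 -0.377  0.015]
oil_jar 0.68 [0.735 0.095 0.03 ]
blower 0.57 [0.683 0.289 0.036]
driver0 0.67 [0.515 0.353 0.11 ]
driver0 0.51 [0.471 0.226 0.106]
driver0 0.5 [0.498 0.305 0.106]
[0.168 0.628 0.231] [[-0.966  0.259  0.   ]
 [ 0.259  0.966  0.   ]
 [-0.     0.    -1.   ]] 0.08556693288225012
```

View pics/scene0.png

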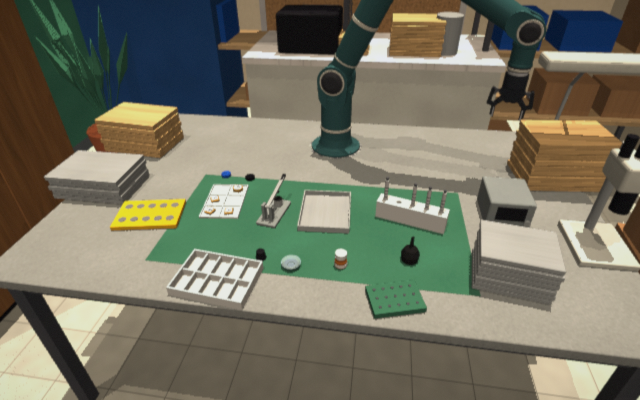

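View pics/side0.png

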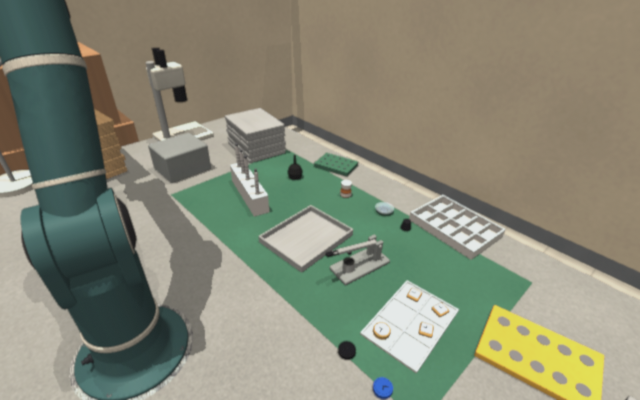

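>>> {"op": "drive_tool", "data": {
  "rows": "-30 -20 -60 0 0 -0.05; -70 -50 -90 0 0 -0.1; -120 -85 -120 0 0 -0.15; -165 -120 -150 0 0 -0.2; -210 -150 -189 0 0 -0.262; -260 -185 -189 0 0 -0.262; -310 -225 -189 0 0 -0.262; -362 -263 -189 0 0 -0.262; -362 -263 -189 0 0 -0.262; -362 -263 -189 0 0 -0.262; -362 -263 -189 0 0 -0.262"
}}

```text
time_s: 2.48
tool_pos: [0.4486, 0.282, 0.4201]
tcp_rot: [-0.002, 1.0, 0.0, -0.0]
wrist_force: [0.3, 0.1, 0.2]
width: 0.0854
grasp_force: 0.0
```

```bash
cat > look.py <<'E'
from h import *
import sys
np.set_printoptions(precision=3,suppress=True)
p=snap('wrist',sys.argv[1]); 
print('cam',-p['R'].T@p['t'],p['fx'],p['cx'],p['cy'])
for n in sys.argv[2:]:
    for d in ctrl.search_frame(p,n)[:6]:
        if d['score']>.2: print(n,round(d['score'],2),np.array(d['location']))
P,r,s=pose(); print(P,r.as_matrix().round(3).tolist(),s['width'],s['time_s'],s['qpos'])
E
python3 look.py w1.png rack driver0 tool_tray clamp
```

```text
cam [0.371 0.281 0.564] 309.70691628693146 322.20898977629025 202.1356661568864
rack 0.68 [0.492 0.302 0.067]
driver0 0.68 [0.51  0.352 0.123]
driver0 0.61 [0.497 0.309 0.118]
driver0 0.59 [0.521 0.398 0.123]
driver0 0.51 [0.47  0.228 0.121]
tool_tray 0.57 [0.497 0.024 0.005]
clamp 0.63 [ 0.519 -0.145  0.008]
[0.449 0.281 0.42 ] [[-1.0, -0.002, -0.0], [-0.002, 1.0, 0.0], [0.0, 0.0, -1.0]] 0.08559070442273105 2.725 [-0.801  0.118  0.2    1.647 -0.024  1.38   0.975]
```

View pics/w1.png

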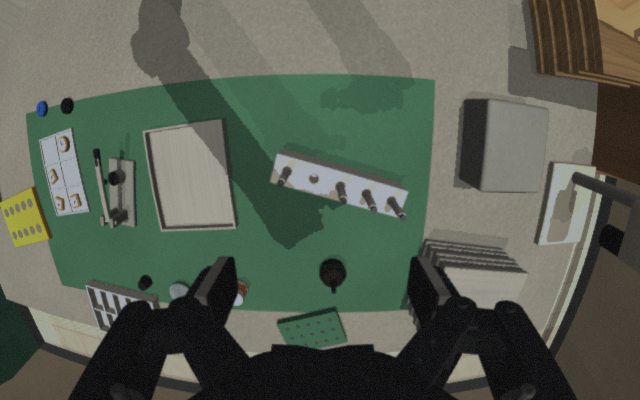

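>>> {"op": "drive_tool", "data": {
  "rows": "0 -60 0 0 0 0; 0 -120 0 0 0 0; 0 -180 0 0 0 0; 0 -240 0 0 0 0; 0 -300 0 0 0 0; 0 -360 0 0 0 0; 0 -420 20 0 0 0; 0 -480 40 0 0 0; 0 -500 60 0 0 0; 0 -500 60 0 0 0; 0 -500 60 0 0 0"
}}

```text
time_s: 4.1
tool_pos: [0.4506, -0.2187, 0.3608]
tcp_rot: [-0.001, 1.0, 0.0, 0.0]
wrist_force: [-0.0, 1.2, -0.2]
width: 0.0854
grasp_force: 0.0
```

```bash
python3 look.py w2.png tool_tray clamp foot_grip pocket_tray round_case square_case0
```

```text
cam [ 0.373 -0.219  0.505] 309.70691628693146 322.20898977629025 202.1356661568864
tool_tray 0.62 [ 0.486 -0.151  0.086]
tool_tray 0.61 [ 0.493  0.019 -0.   ]
clamp 0.66 [ 0.51  -0.159  0.008]
clamp 0.44 [0.516 0.351 0.136]
foot_grip 0.56 [ 0.485 -0.151  0.086]
foot_grip 0.32 [0.472 0.221 0.111]
pocket_tray 0.62 [ 0.469 -0.346  0.004]
round_case 0.97 [ 0.317 -0.302  0.014]
round_case 0.88 [ 0.307 -0.401  0.014]
round_case 0.7 [ 0.406 -0.325  0.021]
square_case0 0.77 [ 0.543 -0.311  0.015]
square_case0 0.64 [ 0.548 -0.376  0.014]
square_case0 0.56 [ 0.479 -0.387  0.011]
[ 0.45  -0.219  0.361] [[-1.0, -0.001, 0.001], [-0.001, 1.0, 0.0], [-0.001, 0.0, -1.0]] 0.0855468526900347 4.45 [-0.281  0.087  0.726  1.832 -0.061  1.245  2.036]
```

View pics/w2.png

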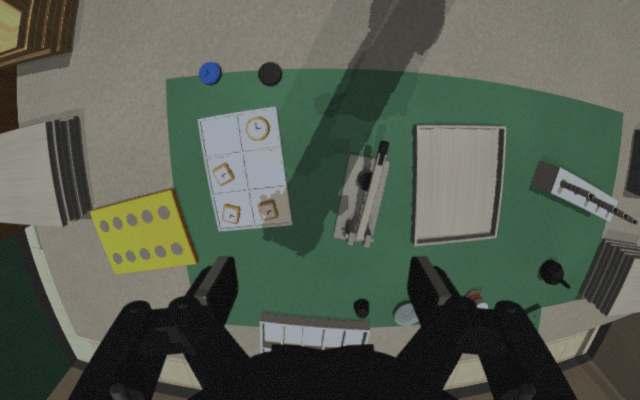

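```bash
python3 - <<'E'
from h import *
a=cv2.imread('pics/w2.png')[130:255,320:405]; a=cv2.resize(a,None,fx=4.7,fy=4.7,interpolation=cv2.INTER_CUBIC)
b=cv2.imread('pics/side0.png')[225:295,315:400]; b=cv2.resize(b,None,fx=4.7,fy=4.7,interpolation=cv2.INTER_CUBIC)
m=np.zeros((590,800,3),np.uint8); m[:a.shape[0],:a.shape[1]]=a[:590]; m[:b.shape[0],400:400+b.shape[1]]=b[:,:400]
cv2.imwrite('pics/m1.png',m)
E
```

```text
(no output)
```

View pics/m1.png

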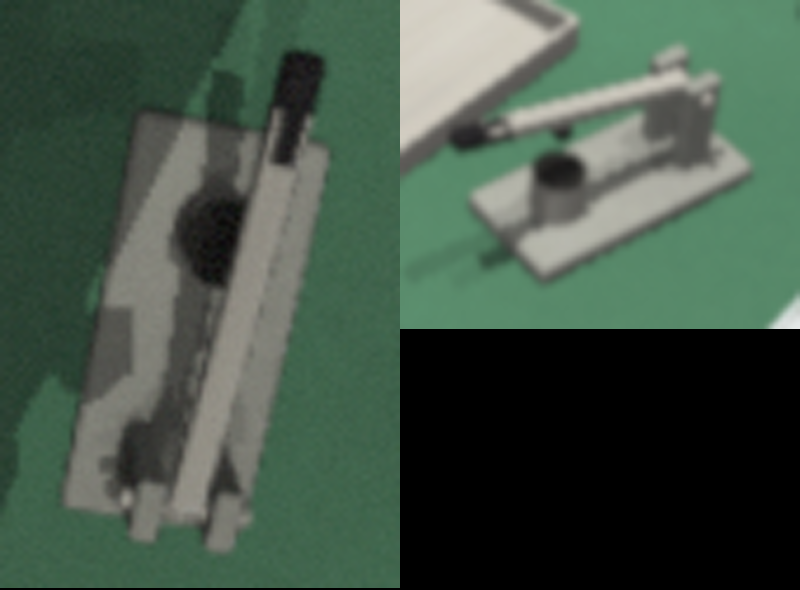

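```bash
python3 - <<'E'
from h import *
np.set_printoptions(precision=4,suppress=True)
p=snap('wrist'); s=snap('side')
w=lambda x,y:(320+x/4.7,130+y/4.7)
for c,z in [((140,110),.012),((328,148),.012),((65,508),.012),((253,520),.012),((223,238),.04)]:
    print(c,onplane_f(p,w(*c),z))
def ray(p,uv,f):
    o=-p['R'].T@p['t']; q=(onplane_f if f else onplane)(p,uv,0)-o; return o,q/np.linalg.norm(q)
for a,b in [((292,105),(68,135)),((190,500),(285,78))]:
    o1,d1=ray(p,w(*a),1);o2,d2=ray(s,(315+b[0]/4.7,225+b[1]/4.7),0)
    t=np.linalg.lstsq(np.c_[d1,-d2],o2-o1,rcond=None)[0]; print(o1+t[0]*d1,o2+t[1]*d2)
for uv in [(258,128)]: print('round',onplane_f(p,uv,.017))
for n in ['round_case','pocket_tray']:
  for d in ctrl.regions_of(p,n)[:3]:
    m=d['region'].astype(np.uint8);M=cv2.moments(m); print(n,d['score'],M['m10']/M['m00'],M['m01']/M['m00'],cv2.boundingRect(m))
E
```

```text
(140, 110) [ 0.4485 -0.1752  0.012 ]
(328, 148) [ 0.4607 -0.1089  0.012 ]
(65, 508) [ 0.5966 -0.199   0.012 ]
(253, 520) [ 0.6021 -0.128   0.012 ]
(223, 238) [ 0.4866 -0.1491  0.04  ]
[ 0.4344 -0.1376  0.0891] [ 0.4308 -0.1334  0.0894]
[ 0.5714 -0.1592  0.0616] [ 0.5736 -0.1615  0.0623]
round [ 0.406  -0.3214  0.017 ]
round_case 0.8 269.9347368421053 72.97684210526316 (257, 61, 26, 25)
round_case 0.72 209.66355140186917 73.01401869158879 (198, 62, 24, 23)
round_case 0.56 257.66435185185185 128.42361111111111 (246, 118, 24, 23)
pocket_tray 0.83 245.99048223350255 168.35520304568527 (198, 107, 94, 125)
```

>>> {"op": "drive_tool", "data": {
  "rows": "4 16 50 0 0 0.04; 8 32 100 0 0 0.08; 12 50 150 0 0 0.12; 16 66 190 0 0 0.162; 19 81 231 0 0 0.162; 19 81 231 0 0 0.162; 19 81 231 0 0 0.162; 19 81 231 0 0 0.162",
  "grip": -0.3,
  "squeeze": 20
}}

```text
time_s: 5.65
tool_pos: [0.4323, -0.1399, 0.1309]
tcp_rot: [0.081, 0.997, -0.0, 0.002]
wrist_force: [0.0, 0.1, 0.3]
width: 0.0299
grasp_force: 0.0
```

```bash
python3 - <<'E'
from h import *
p=snap('wrist'); P,r,s=pose(); print(P,r.as_euler('xyz'),s['width'])
a=p['color'][60:260,220:430,::-1]; cv2.imwrite('pics/w3.png',cv2.resize(a,None,fx=3,fy=3))
print(to([0.4316,-0.1375,0.070],Ro.from_matrix(np.array([[-.9868,.1616,0],[.1616,.9868,0],[0,0,-1]]))))
E
```

```text
[ 0.43213873 -0.13969592  0.13077346] [3.14125537 0.0033191  2.9789077 ] 0.029653960104083978
(array([ 1.1,  2.1, 60.8]), array([ 0.   ,  0.003, -0.   ]))
```

View pics/w3.png

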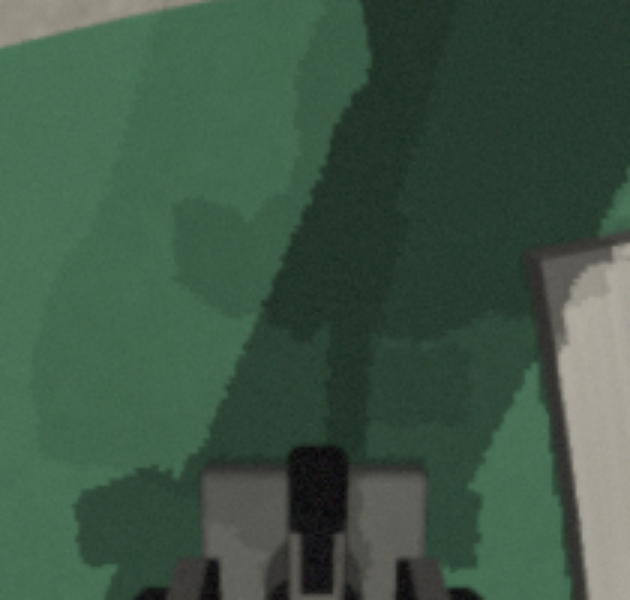

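>>> {"op": "drive_tool", "data": {
  "rows": "1 2 20 0 0 0; 1 2 40 0 0 0; 1 2 60 0 0 0; 1 2 60 0 0 0; 1 2 60 0 0 0"
}}

```text
time_s: 6.32
tool_pos: [0.431, -0.1372, 0.0703]
tcp_rot: [0.081, 0.997, -0.0, 0.001]
wrist_force: [0.4, 0.0, 0.4]
width: 0.0298
grasp_force: 0.0
```

>>> {"op": "drive_tool", "data": {
  "rows": "0 0 0 0 0 0; 0 0 0 0 0 0; 0 0 0 0 0 0; 0 0 0 0 0 0; 0 0 0 0 0 0",
  "grip": -1
}}

```text
time_s: 6.95
tool_pos: [0.4307, -0.1375, 0.0695]
tcp_rot: [0.081, 0.997, -0.0, 0.001]
wrist_force: [0.6, -4.6, 1.3]
width: 0.0121
grasp_force: 24.7
```

>>> {"op": "drive_tool", "data": {
  "rows": "-2 0 -8 0 0 0; -4 0 -16 0 0 0; -8 0 -26 0 0 0; -12 0 -36 0 0 0; -17 0 -46 0 0 0; -23 0 -55 0 0 0; -29 0 -64 0 0 0; -36 0 -72 0 0 0; -44 0 -80 0 0 0; -52 0 -87 0 0 0; -52 0 -87 0 0 0"
}}

```text
time_s: 8.32
tool_pos: [0.4805, -0.1459, 0.1561]
tcp_rot: [0.081, 0.997, -0.0, -0.001]
wrist_force: [-2.8, -5.1, 1.3]
width: 0.012
grasp_force: 25.1
```

>>> {"op": "drive_tool", "data": {
  "rows": "-12 0 -8 0 0 0; -24 0 -16 0 0 0; -38 0 -22 0 0 0; -51 0 -26 0 0 0; -65 0 -29 0 0 0; -80 0 -31 0 0 0; -94 0 -31 0 0 0; -109 0 -30 0 0 0; -118 0 -29 0 0 0; -118 0 -29 0 0 0; -118 0 -29 0 0 0"
}}

```text
time_s: 9.7
tool_pos: [0.5969, -0.1654, 0.1847]
tcp_rot: [0.081, 0.997, -0.001, -0.001]
wrist_force: [0.2, -6.1, 0.8]
width: 0.0122
grasp_force: 27.3
```

>>> {"op": "drive_tool", "data": {
  "rows": "0 0 0 0 0 0; 0 0 0 0 0 0; 0 0 0 0 0 0; 0 0 -20 0 0 0; 0 0 -50 0 0 0; 0 0 -90 0 0 0; 0 0 -90 0 0 0; 0 0 -90 0 0 0",
  "grip": -0.3
}}

```text
time_s: 10.7
tool_pos: [0.5979, -0.1639, 0.2759]
tcp_rot: [0.081, 0.997, 0.0, 0.0]
wrist_force: [0.4, -0.4, -0.6]
width: 0.0299
grasp_force: 0.0
```

```bash
python3 - <<'E'
from h import *
p=snap('side'); 
a=p['color'][180:300,290:430,::-1]; cv2.imwrite('pics/s1.png',cv2.resize(a,None,fx=4,fy=4))
Q=Ro.from_matrix(np.array([[-.9868,.1616,0],[.1616,.9868,0],[0,0,-1]]))
print(to([0.406,-0.3225,0.25],Ro.from_matrix(np.diag([-1,1,-1.]))),pose()[2]['qpos'])
E
```

```text
(array([ 163.6, -187.5,   25.1]), array([ 0.   , -0.001, -0.162])) [-0.27690411  0.421464    0.66107172  1.66835347 -0.27922899  1.14883861
  1.86654636]
```

View pics/s1.png

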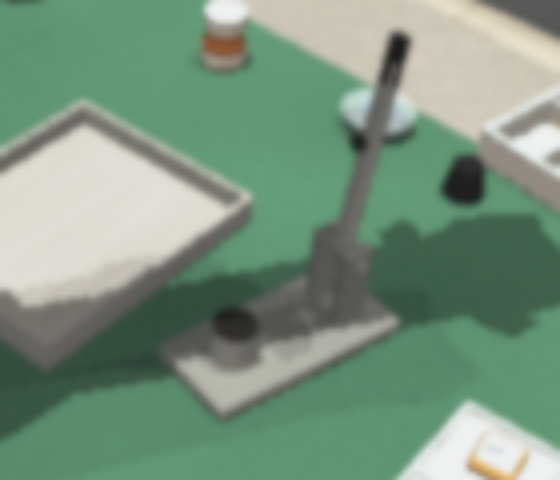

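>>> {"op": "drive_tool", "data": {
  "rows": "35 -40 0 0 0 -0.05; 75 -85 0 0 0 -0.1; 110 -125 20 0 0 -0.162; 140 -160 60 0 0 -0.162; 164 -187 100 0 0 -0.162; 164 -187 135 0 0 -0.162; 164 -187 135 0 0 -0.162; 164 -187 135 0 0 -0.162; 164 -187 135 0 0 -0.162",
  "grip": 0.4
}}

```text
time_s: 11.88
tool_pos: [0.4072, -0.3225, 0.1416]
tcp_rot: [-0.001, 1.0, -0.0, 0.001]
wrist_force: [0.4, -0.9, 0.4]
width: 0.0598
grasp_force: 0.0
```

```bash
python3 - <<'E'
from h import *
p=snap('wrist'); P,r,s=pose(); print(P,r.as_matrix().round(3).tolist(),s['width'])
a=p['color'][60:310,170:470,::-1]; cv2.imwrite('pics/w4.png',cv2.resize(a,None,fx=2.4,fy=2.4))
for d in ctrl.regions_of(p,'round_case')[:3]:
    m=d['region'].astype(np.uint8);c=cv2.minEnclosingCircle(max(cv2.findContours(m,0,2)[0],key=len).reshape(-1,2)); M=cv2.moments(m); uv=(M['m10']/M['m00'],M['m01']/M['m00']);print(d['score'],uv,c,onplane_f(p,uv,.017),onplane_f(p,c[0],.015))
for d in ctrl.search_frame(p,'round_case')[:3]:print(d)
E
```

```text
[ 0.40710988 -0.32240179  0.14149173] [[-1.0, -0.001, 0.002], [-0.001, 1.0, -0.001], [-0.002, -0.001, -1.0]] 0.05976184583789782
0.95 (346.30534918276373, 93.63670133729569) ((346.1408386230469, 93.37902069091797), 21.185853958129883) [ 0.31903178 -0.30239443  0.017     ] [ 0.31873011 -0.30238738  0.015     ]
0.92 (233.36472241742797, 87.23893183415319) ((233.57992553710938, 87.9851303100586), 21.99262237548828) [ 0.31109093 -0.40038586  0.017     ] [ 0.31163852 -0.4007769   0.015     ]
0.84 (322.047093451067, 190.09492273730683) ((322.2389831542969, 190.1240234375), 21.326021194458008) [ 0.40476776 -0.32288894  0.017     ] [ 0.40535469 -0.32271703  0.015     ]
{'location': [0.3078, -0.4, 0.013], 'score': 0.85}
{'location': [0.405, -0.3264, 0.0212], 'score': 0.82}
{'location': [0.3174, -0.3042, 0.0177], 'score': 0.74}
```

View pics/w4.png

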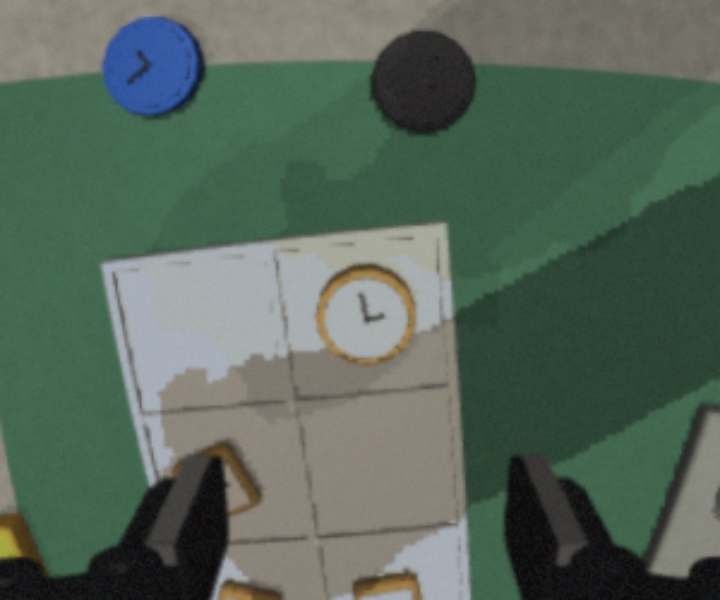

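>>> {"op": "drive_tool", "data": {
  "rows": "2 0 40 0 0 0; 2 0 80 0 0 0; 2 0 110 0 0 0; 2 0 125 0 0 0; 2 0 134 0 0 0; 2 0 134 0 0 0; 2 0 134 0 0 0"
}}

```text
time_s: 12.9
tool_pos: [0.4047, -0.3227, 0.0072]
tcp_rot: [-0.0, 1.0, -0.0, 0.001]
wrist_force: [0.3, -0.1, 0.1]
width: 0.0596
grasp_force: 0.0
```

>>> {"op": "drive_tool", "data": {
  "rows": "0 0 0 0 0 0; 0 0 0 0 0 0; 0 0 0 0 0 0; 0 0 0 0 0 0; 0 0 0 0 0 0; 0 0 0 0 0 0",
  "grip": -0.3,
  "squeeze": 40
}}

```text
time_s: 13.65
tool_pos: [0.4046, -0.3225, 0.0073]
tcp_rot: [-0.0, 1.0, -0.0, 0.001]
wrist_force: [-0.7, 0.5, 5.8]
width: 0.0359
grasp_force: 39.2
```

>>> {"op": "drive_tool", "data": {
  "rows": "0 0 -10 0 0 0; 0 0 -25 0 0 0; 0 0 -50 0 0 0; 0 0 -80 0 0 0; 0 0 -110 0 0 0; 0 0 -110 0 0 0; 0 0 -110 0 0 0"
}}

```text
time_s: 14.52
tool_pos: [0.4039, -0.3217, 0.1162]
tcp_rot: [-0.0, 1.0, 0.0, 0.0]
wrist_force: [-0.7, -0.5, -1.7]
width: 0.0354
grasp_force: 41.7
```

```bash
python3 - <<'E'
from h import *
p=snap('wrist'); P,r,s=pose(); print(P,s['width'],s['grasp_force'],s['wrist_force'])
a=p['color'][60:360,170:470,::-1]; cv2.imwrite('pics/w5.png',cv2.resize(a,None,fx=2,fy=2))
print(to([0.4883,-0.1478,0.117]),to([0.4883,-0.1478,0.045]))
E
```

```text
[ 0.40361127 -0.32167275  0.11575221] 0.03550046638233938 41.72736704349518 [ 0.35253335 -0.15210454 -0.18635236]
(array([-84.8, 173.8,  -1.2]), array([0., 0., 0.])) (array([-84.8, 173.8,  70.8]), array([0., 0., 0.]))
```

View pics/w5.png

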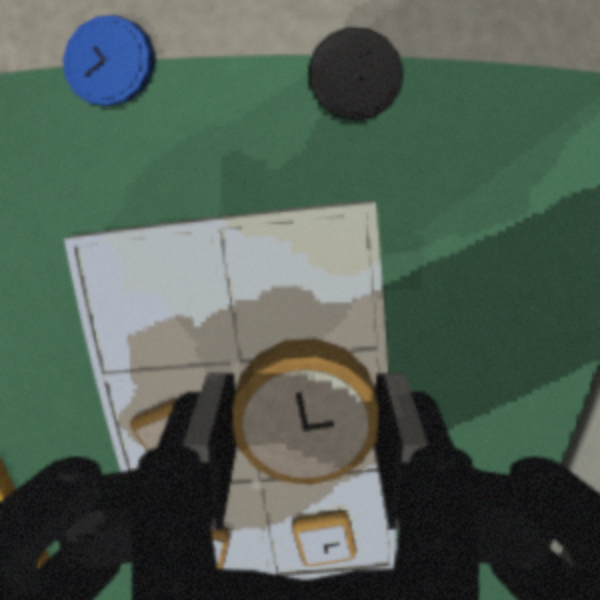

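```bash
python3 - <<'E'
from h import *
p=snap('wrist'); P,r,s=pose(); print(P)
g=cv2.cvtColor(p['color'],cv2.COLOR_RGB2HSV)
m=((g[...,0]>8)&(g[...,0]<25)&(g[...,1]>110)).astype(np.uint8); m[:220]=0;m[310:]=0;m[:,:280]=0;m[:,365:]=0
n,l,st,ce=cv2.connectedComponentsWithStats(m); k=1+np.argmax(st[1:,4]); print(st[k])
pts=np.argwhere(l==k)[:,::-1].astype(float); top=P[2]+.0097
# world points at top height for the lower (far) outer rim and dial interior
d=cv2.morphologyEx((l==k).astype(np.uint8),cv2.MORPH_CLOSE,np.ones((3,3)))
cn,h=cv2.findContours(d,cv2.RETR_CCOMP,cv2.CHAIN_APPROX_NONE)
for c,hh in zip(cn,h[0]):
    if len(c)>40:
        W=np.array([onplane_f(p,q,top)[:2] for q in c.reshape(-1,2)]); (e,ax,an)=cv2.fitEllipse((W*1e4).astype(np.float32)); print('hole' if hh[3]>=0 else 'outer',np.array(e)/1e4,np.array(ax)/1e4,an,W.min(0),W.max(0))
E
```

```text
[ 0.40348574 -0.3217273   0.11552298]
[ 285  230   75   72 1423]
outer [ 0.40381833 -0.32182737] [0.03684515 0.04081526] 89.28490447998047 [ 0.38317966 -0.3405266 ] [ 0.42422978 -0.30340342]
hole [ 0.40675281 -0.3217554 ] [0.03260801 0.03284735] 109.73517608642578 [ 0.39049415 -0.33812458] [ 0.42291922 -0.30522558]
```

>>> {"op": "drive_tool", "data": {
  "rows": "-12 25 0 0 0 0; -27 55 0 0 0 0; -42 88 0 0 0 0; -56 118 0 0 0 0; -70 148 0 0 0 0; -80 168 0 0 0 0; -82 174 0 0 0 0; -82 174 20 0 0 0; -82 174 40 0 0 0; -82 174 55 0 0 0; -82 174 55 0 0 0; -82 174 55 0 0 0"
}}

```text
time_s: 16.12
tool_pos: [0.4862, -0.1489, 0.0616]
tcp_rot: [0.0, 1.0, -0.0, 0.0]
wrist_force: [0.2, -0.2, -0.7]
width: 0.0359
grasp_force: 41.8
```

```bash
python3 - <<'E'
from h import *
p=snap('wrist'); P,r,s=pose(); print(P,r.as_matrix().round(3).tolist(),s['width'],s['grasp_force'],s['wrist_force'])
a=p['color'][100:360,190:450,::-1]; cv2.imwrite('pics/w6.png',cv2.resize(a,None,fx=2.2,fy=2.2))
print(to([0.486,-0.1478,0.0445]))
E
```

```text
[ 0.48637134 -0.1487168   0.06184083] [[-1.0, 0.0, 0.001], [0.0, 1.0, -0.0], [-0.001, -0.0, -1.0]] 0.03579918211083125 41.773197054862976 [ 0.11492734 -0.72879529 -0.1028703 ]
(array([ 0.4,  0.9, 17.3]), array([0., 0., 0.]))
```

View pics/w6.png

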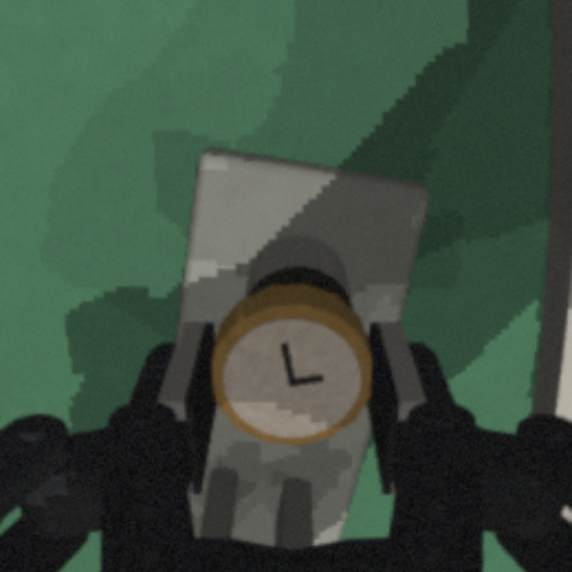

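```bash
python3 - <<'E'
from h import *
p=snap('wrist'); w=lambda x,y:(190+x/2.2,100+y/2.2)
a=onplane_f(p,w(205,150),.012);b=onplane_f(p,w(428,188),.012);print(a,b,onplane_f(p,w(297,268),.04))
c,s=.9868,-.1616;R=np.array([[c,-s],[s,c]]);print(a[:2]+R@[.035,.035],b[:2]+R@[.035,-.035], np.degrees(np.arctan2(-(b-a)[0],(b-a)[1])),np.linalg.norm(b-a))
E
```

```text
[ 0.44832584 -0.17389834  0.012     ] [ 0.45966021 -0.10801532  0.012     ] [ 0.47406334 -0.14726017  0.04      ]
[ 0.48851984 -0.14501634] [ 0.48854221 -0.14820932] -9.76148716780394 0.06685087640208687
```

>>> {"op": "drive_tool", "data": {
  "rows": "0 1.5 8 0 0 0; 0 1.5 14 0 0 0; 0 1.5 16 0 0 0; 0 1.5 17 0 0 0; 0 1.5 17.5 0 0 0; 0 1.5 17.5 0 0 0"
}}

```text
time_s: 16.98
tool_pos: [0.4861, -0.1468, 0.0439]
tcp_rot: [-0.0, 1.0, -0.0, 0.0]
wrist_force: [-1.3, -1.0, -1.3]
width: 0.0361
grasp_force: 41.8
```

>>> {"op": "drive_tool", "data": {
  "rows": "0 0 0.7 0 0 0; 0 0 0.7 0 0 0; 0 0 0.7 0 0 0"
}}

```text
time_s: 17.35
tool_pos: [0.4862, -0.1468, 0.0433]
tcp_rot: [-0.0, 1.0, 0.0, 0.0]
wrist_force: [-1.8, 0.5, 3.2]
width: 0.0361
grasp_force: 42.3
```

>>> {"op": "drive_tool", "data": {
  "rows": "0 0 0 0 0 0; 0 0 0 0 0 0; 0 0 0 0 0 0; 0 0 0 0 0 0; 0 0 -20 0 0 0; 0 0 -50 0 0 0; 0 0 -90 0 0 0; 0 0 -90 0 0 0; 0 0 -90 0 0 0",
  "grip": 0.4,
  "squeeze": 20
}}

```text
time_s: 18.48
tool_pos: [0.4857, -0.1464, 0.1327]
tcp_rot: [-0.0, 1.0, 0.0, -0.0]
wrist_force: [-0.5, -0.3, -0.7]
width: 0.0598
grasp_force: 0.0
```

```bash
python3 - <<'E'
from h import *
p=snap('wrist'); P,r,s=pose(); print(P,s['width'],s['time_s'])
a=p['color'][100:360,190:450,::-1]; cv2.imwrite('pics/w7.png',cv2.resize(a,None,fx=2.2,fy=2.2))
g=cv2.cvtColor(p['color'],cv2.COLOR_RGB2HSV)
m=((g[...,0]>8)&(g[...,0]<25)&(g[...,1]>110)).astype(np.uint8); m[:150]=0;m[310:]=0;m[:,:280]=0;m[:,365:]=0
n,l,st,ce=cv2.connectedComponentsWithStats(m); k=1+np.argmax(st[1:,4]); print(st[k])
d=cv2.morphologyEx((l==k).astype(np.uint8),cv2.MORPH_CLOSE,np.ones((3,3)))
cn,h=cv2.findContours(d,cv2.RETR_CCOMP,cv2.CHAIN_APPROX_NONE)
for c,hh in zip(cn,h[0]):
    if len(c)>30:
        W=np.array([onplane_f(p,q,.053)[:2] for q in c.reshape(-1,2)]); (e,ax,an)=cv2.fitEllipse((W*1e4).astype(np.float32)); print('hole' if hh[3]>=0 else 'outer',np.array(e)/1e4,np.array(ax)/1e4,an,W.min(0),W.max(0))
c,s=.9863,-.165; h=np.array([.4886,-.147])+.085*np.array([c,s]);al=1.76
G=[*(h-.145*np.cos(al)*np.array([c,s])),.062+.145*np.sin(al)];print(G)
Q=Ro.from_matrix(np.array([[-c,-s,0],[-s,c,0],[0,0,-1]]));print(to([G[0],G[1],G[2]-.019],Q))
E
```

```text
[ 0.48535919 -0.14641615  0.13229293] 0.05986806337993078 18.525
[298 186  48  48 510]
outer [ 0.48671138 -0.14693231] [0.03597405 0.03852695] 89.26020050048828 [ 0.4673099  -0.16511109] [ 0.50546165 -0.12887493]
hole [ 0.48845967 -0.14684352] [0.03285668 0.03305877] 48.260250091552734 [ 0.47197125 -0.16358363] [ 0.50460209 -0.13040396]
[np.float64(0.5993330269990069), np.float64(-0.16552473837051215), np.float64(0.20441237598495468)]
(array([-113.9,  -19.1,  -53.3]), array([ 0.   , -0.001,  0.166]))
```

View pics/w7.png

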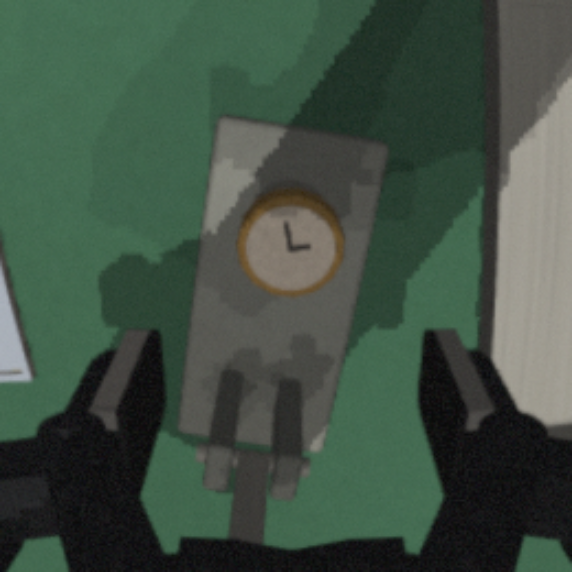

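>>> {"op": "drive_tool", "data": {
  "rows": "0 0 -60 0 0 0; 0 0 -115 0 0 0; -15 -3 -145 0 0 0.04; -45 -8 -150 0 0 0.08; -80 -13 -145 0 0 0.12; -114 -19 -140 0 0 0.166; -114 -19 -140 0 0 0.166; -114 -19 -140 0 0 0.166; -114 -19 -140 0 0 0.166",
  "grip": -0.3
}}

```text
time_s: 19.65
tool_pos: [0.5991, -0.1659, 0.273]
tcp_rot: [0.083, 0.997, 0.0, -0.0]
wrist_force: [-0.1, -0.5, -0.2]
width: 0.0299
grasp_force: 0.0
```

```bash
python3 - <<'E'
from h import *
p=snap('wrist'); P,r,s=pose(); print(P,s['width'])
a=p['color'][200:340,240:400,::-1]; cv2.imwrite('pics/w8.png',cv2.resize(a,None,fx=3,fy=3))
c,s=.9863,-.165;Q=Ro.from_matrix(np.array([[-c,-s,0],[-s,c,0],[0,0,-1]]));print(to([.5980,-.1654,.1854],Q))
E
```

```text
[ 0.59928558 -0.16582433  0.27329272] 0.030161186259830837
(array([ 1.3,  0.1, 87.9]), array([ 0.001,  0.   , -0.001]))
```

View pics/w8.png

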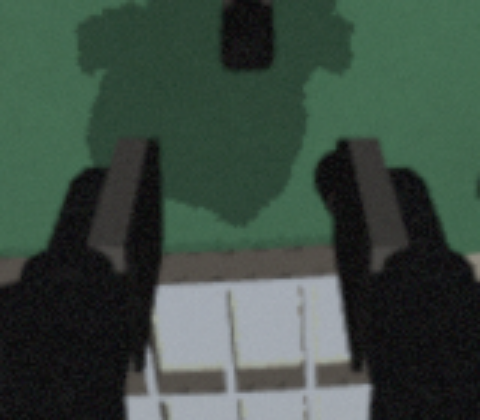

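>>> {"op": "drive_tool", "data": {
  "rows": "1 0 30 0 0 0; 1 0 60 0 0 0; 1 0 88 0 0 0; 1 0 88 0 0 0; 1 0 88 0 0 0"
}}

```text
time_s: 20.32
tool_pos: [0.5995, -0.1659, 0.1865]
tcp_rot: [0.083, 0.997, -0.0, 0.001]
wrist_force: [-0.1, -0.4, -0.1]
width: 0.0301
grasp_force: 0.0
```

>>> {"op": "drive_tool", "data": {
  "rows": "0 0 0 0 0 0; 0 0 0 0 0 0; 0 0 0 0 0 0; 0 0 0 0 0 0; 0 0 0 0 0 0",
  "grip": -1
}}

```text
time_s: 20.95
tool_pos: [0.6, -0.1661, 0.1867]
tcp_rot: [0.083, 0.997, -0.0, 0.001]
wrist_force: [-0.3, -0.5, 6.8]
width: 0.0121
grasp_force: 24.4
```

>>> {"op": "drive_tool", "data": {
  "rows": "8 0 -1 0 0 0; 16 0 -2 0 0 0; 27 0 -2 0 0 0; 38 0 -2 0 0 0; 48 0 -1 0 0 0; 59 0 1 0 0 0; 70 0 4 0 0 0; 80 0 7 0 0 0; 90 0 12 0 0 0; 100 0 17 0 0 0; 109 0 23 0 0 0; 117 0 29 0 0 0"
}}

```text
time_s: 22.45
tool_pos: [0.4828, -0.1463, 0.1557]
tcp_rot: [0.083, 0.997, 0.0, -0.0]
wrist_force: [0.7, -3.1, 2.2]
width: 0.0122
grasp_force: 22.2
```

>>> {"op": "drive_tool", "data": {
  "rows": "9 0 7 0 0 0; 16 0 15 0 0 0; 23 0 23 0 0 0; 30 0 32 0 0 0; 35 0 41 0 0 0; 40 0 50 0 0 0; 45 0 60 0 0 0; 48 0 71 0 0 0; 50 0 78 0 0 0; 52 0 85 0 0 0; 52 0 85 0 0 0; 52 0 85 0 0 0"
}}

```text
time_s: 23.95
tool_pos: [0.4323, -0.1377, 0.071]
tcp_rot: [0.083, 0.997, -0.0, -0.0]
wrist_force: [0.1, -5.1, -0.9]
width: 0.0122
grasp_force: 19.9
```

>>> {"op": "drive_tool", "data": {
  "rows": "0.5 0 4 0 0 0; 1 0 8 0 0 0; 1.5 0 11 0 0 0; 2 0 13 0 0 0; 2 0 13 0 0 0"
}}

```text
time_s: 24.58
tool_pos: [0.4305, -0.1374, 0.0583]
tcp_rot: [0.083, 0.997, 0.0, 0.0]
wrist_force: [-1.9, -4.3, 2.5]
width: 0.0123
grasp_force: 20.5
```

>>> {"op": "drive_tool", "data": {
  "rows": "0 0 1 0 0 0; 0 0 2 0 0 0; 0 0 2 0 0 0"
}}

```text
time_s: 24.95
tool_pos: [0.4305, -0.1374, 0.0571]
tcp_rot: [0.083, 0.997, 0.001, 0.0]
wrist_force: [-5.1, -4.4, 17.1]
width: 0.012
grasp_force: 22.3
```

>>> {"op": "drive_tool", "data": {
  "rows": "0 0 0 0 0 0; 0 0 0 0 0 0; 0 0 0 0 0 0; 0 0 -30 0 0 0; 20 0 -80 0 0 0; 50 0 -140 0 0 0; 70 0 -200 0 0 0; 70 0 -230 0 0 0; 70 0 -230 0 0 0; 70 0 -230 0 0 0",
  "grip": -0.3
}}

```text
time_s: 26.2
tool_pos: [0.3608, -0.1255, 0.2853]
tcp_rot: [0.083, 0.997, 0.0, -0.001]
wrist_force: [-0.5, 0.5, -0.0]
width: 0.03
grasp_force: 0.0
```

```bash
python3 - <<'E'
from h import *
np.set_printoptions(precision=4,suppress=True)
p=snap('wrist','w9.png'); s=snap('side','s2.png'); P,r,st=pose(); print(P,st['width'],st['time_s'],st['qpos'])
for n in ['round_case','tool_tray','foot_grip']:
    for q in (p,s):
        for d in ctrl.search_frame(q,n)[:4]:
            if d['score']>.3: print(n,d['location'],d['score'])
a=p['color'][150:320,220:440,::-1]; b=s['color'][200:300,290:430,::-1]
m=np.zeros((600,800,3),np.uint8); A=cv2.resize(a,None,fx=3.5,fy=3.5)[:,:800][:595]; m[:A.shape[0],:A.shape[1]]=A
B=cv2.resize(b,(280,200)); m[400:,520:]=B; cv2.imwrite('pics/m2.png',m)
E
```

```text
[ 0.3605 -0.1257  0.2848] 0.029839152330435617 26.3 [-0.6535 -0.1726  0.8333  2.1769  0.1456  1.0887  1.5088]
round_case [0.3158, -0.2989, 0.0144] 0.62
round_case [0.4836, -0.1432, 0.0584] 0.6
round_case [0.3076, -0.398, 0.0149] 0.56
round_case [0.4751, 0.2224, 0.1122] 0.5
round_case [0.3037, -0.4054, 0.0093] 0.62
round_case [0.3139, -0.3016, 0.0164] 0.51
tool_tray [0.6808, 0.3006, 0.0361] 0.75
tool_tray [0.4818, 0.0257, 0.0034] 0.61
tool_tray [0.4927, 0.022, 0.0056] 0.7
foot_grip [0.4739, -0.1471, 0.0763] 0.93
foot_grip [0.5185, -0.1489, 0.0116] 0.68
foot_grip [0.4843, -0.1463, 0.0763] 0.61
```

View pics/m2.png

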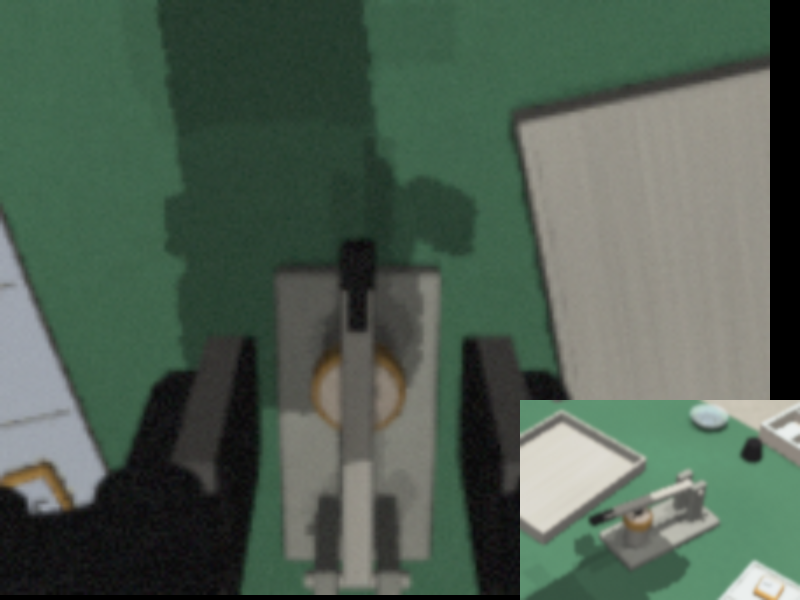

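>>> {"op": "drive_tool", "data": {
  "rows": "-4 40 -30 0 0 -0.03; -8 90 -60 0 0 -0.06; -12 140 -90 0 0 -0.1; -16 185 -120 0 0 -0.13; -21 232 -135 0 0 -0.166; -21 232 -135 0 0 -0.166; -21 232 -135 0 0 -0.166; -21 232 -135 0 0 -0.166"
}}

```text
time_s: 27.6
tool_pos: [0.4201, 0.0983, 0.4207]
tcp_rot: [0.001, 1.0, -0.0, -0.0]
wrist_force: [0.1, 0.0, 0.6]
width: 0.0302
grasp_force: 0.0
```

```bash
cat > meas.py <<'E'
from h import *
np.set_printoptions(precision=4,suppress=True)
p=snap('wrist','meas.png'); s=snap('side'); c=snap('scene'); P,r,st=pose(); print(P,r.as_matrix().round(3).tolist(),st['time_s'])
for nm,q,f in (('w',p,onplane_f),('s',s,onplane),('c',c,onplane)):
    for d in ctrl.regions_of(q,'tool_tray')[:2]:
        if d['score']<.4: continue
        cn=max(cv2.findContours(d['region'].astype(np.uint8),0,2)[0],key=len).reshape(-1,2)
        W=np.array([f(q,u,.02)[:2] for u in cn]); rc=cv2.minAreaRect((W*1e4).astype(np.float32)); print(nm,'tray',round(d['score'],2),np.array(rc[0])/1e4,np.array(rc[1])/1e4,rc[2])
    for d in ctrl.regions_of(q,'driver0')[:6]:
        if d['score']<.3: continue
        y,x=np.nonzero(d['region']); t=(x[y<=y.min()+2].mean(),y.min()); 
        # extreme end farthest from nadir = top
        if nm=='w':
            n=np.array([q['cx'],q['cy']]); k=np.argmax((x-n[0])**2+(y-n[1])**2); rr=np.hypot(x-n[0],y-n[1]); m=rr>rr.max()-4; t=(x[m].mean(),y[m].mean())
            m2=rr<rr.min()+4; b=(x[m2].mean(),y[m2].mean()); print('w drv',round(d['score'],2),len(x),'top@.148',onplane_f(q,t,.148)[:2],'bot@.065',onplane_f(q,b,.065)[:2])
        else:
            b=(x[y>=y.max()-2].mean(),y.max()-1); print(nm,'drv',round(d['score'],2),len(x),'top@.15',onplane(q,t,.148)[:2],'bot@.065',onplane(q,b,.067)[:2])
E
python3 meas.py
```

```text
[0.4202 0.0987 0.421 ] [[-1.0, 0.001, -0.0], [0.001, 1.0, 0.0], [0.0, 0.0, -1.0]] 27.75
w tray 0.97 [0.4988 0.0229] [0.2163 0.1741] 3.102477788925171
w tray 0.61 [0.5328 0.3535] [0.0714 0.0154] 52.75878143310547
w drv 0.71 197 top@.148 [0.4732 0.2234] bot@.065 [0.4787 0.2211]
w drv 0.69 163 top@.148 [0.5129 0.355 ] bot@.065 [0.5153 0.3564]
w drv 0.67 240 top@.148 [0.5264 0.4006] bot@.065 [0.5283 0.3999]
w drv 0.49 204 top@.148 [0.4999 0.3107] bot@.065 [0.5018 0.3092]
s tray 0.86 [0.4934 0.0191] [0.2262 0.1864] 3.196176767349243
s drv 0.6 67 top@.15 [0.5052 0.3432] bot@.065 [0.516  0.3609]
s drv 0.54 100 top@.15 [0.5049 0.3168] bot@.065 [0.5024 0.3133]
c tray 0.65 [0.5117 0.0262] [0.2344 0.169 ] 3.7297956943511963
c drv 0.61 106 top@.15 [0.5328 0.4008] bot@.065 [0.5272 0.4039]
c drv 0.58 57 top@.15 [0.5336 0.3548] bot@.065 [0.5116 0.3602]
```

>>> {"op": "drive_tool", "data": {
  "rows": "-10 -20 50 0 0 -0.054; -20 -40 100 0 0 -0.054; -30 -60 150 0 0 -0.054; -40 -78 200 0 0 -0.054; -40 -78 200 0 0 -0.054; -40 -78 200 0 0 -0.054; -40 -78 200 0 0 -0.054"
}}

```text
time_s: 28.92
tool_pos: [0.4614, 0.0226, 0.2229]
tcp_rot: [-0.028, 1.0, 0.001, 0.002]
wrist_force: [1.2, -0.2, 0.7]
width: 0.03
grasp_force: 0.0
```

>>> {"op": "drive_tool", "data": {
  "rows": "0 0 0 0 -0.15 0; 0 0 0 0 -0.3 0; 0 0 0 0 -0.45 0; 0 0 0 0 -0.6 0; 0 0 0 0 -0.6 0; 0 0 0 0 -0.6 0; 0 0 0 0 -0.6 0"
}}

```text
time_s: 29.8
tool_pos: [0.4624, 0.0196, 0.2264]
tcp_rot: [-0.028, 0.959, 0.006, 0.283]
wrist_force: [-0.4, -0.3, 0.7]
width: 0.0298
grasp_force: 0.0
```

```bash
python3 - <<'E'
from h import *
P,r,s=pose(); print(P,r.as_matrix().round(3).tolist(),s['qpos'])
E
```

```text
[0.46244587 0.01962972 0.22643514] [[-0.838, -0.058, 0.542], [-0.051, 0.998, 0.027], [-0.543, -0.005, -0.84]] [ 0.14004444 -0.06528235 -0.27845654  2.42555009  0.15940996  0.20943992
  1.34066097]
```

```bash
cat >> h.py <<'E'
def yawQ(a):
    c,s=np.cos(a),np.sin(a); return Ro.from_matrix(np.array([[-c,-s,0],[-s,c,0],[0,0,-1]]))
def tray():
    p=snap('wrist'); s=snap('side')
    for nm,q,f in (('w',p,onplane_f),('s',s,onplane)):
        for d in ctrl.regions_of(q,'tool_tray')[:1]:
            cn=max(cv2.findContours(d['region'].astype(np.uint8),0,2)[0],key=len).reshape(-1,2)
            W=np.array([f(q,u,.02)[:2] for u in cn]); rc=cv2.minAreaRect((W*1e4).astype(np.float32)); print(nm,'tray',round(d['score'],2),(np.array(rc[0])/1e4).round(4),(np.array(rc[1])/1e4).round(4),round(rc[2],2))
E
python3 -c "
from h import *
print(to([.4745,.2225,.20],yawQ(-.284)))"
```

```text
(array([ -6.2, 202. ,  34.2]), array([0.093, 0.569, 0.334]))
```

>>> {"op": "drive_tool", "data": {
  "rows": "-10 20 -20 0.023 0.142 0.08; -15 50 -30 0.046 0.284 0.167; -15 80 -20 0.07 0.427 0.25; -10 110 0 0.093 0.569 0.334; -6 160 20 0.093 0.569 0.334; -6 202 34 0.093 0.569 0.334; -6 202 34 0.093 0.569 0.334; -6 202 34 0.093 0.569 0.334",
  "grip": -0.4
}}

```text
time_s: 30.8
tool_pos: [0.4739, 0.2216, 0.1991]
tcp_rot: [0.142, 0.99, -0.0, -0.001]
wrist_force: [0.4, -1.0, -0.3]
width: 0.0257
grasp_force: 0.0
```

```bash
cat > drv.py <<'E'
from h import *
import sys
tx,ty=float(sys.argv[1]),float(sys.argv[2])
p=snap('wrist','d.png'); P,r,s=pose(); print(P,s['width'],s['time_s'])
for d in ctrl.search_frame(p,'driver0')[:5]: print(np.round(d['location'],4),round(d['score'],2))
for d in ctrl.regions_of(p,'driver0')[:5]:
    y,x=np.nonzero(d['region']); n=np.array([p['cx'],p['cy']]); rr=np.hypot(x-n[0],y-n[1]); m=rr<rr.min()+4; m2=rr>rr.max()-5
    print(round(d['score'],2),len(x),'far@.148',onplane_f(p,(x[m2].mean(),y[m2].mean()),.148)[:2].round(4),'near',onplane_f(p,(x[m].mean(),y[m].mean()),.148)[:2].round(4),'mid@.15',onplane_f(p,(x.mean(),y.mean()),.13)[:2].round(4))
print(to([tx,ty,.096],yawQ(-.284)))
E
python3 drv.py .4745 .2225
```

```text
[0.47409746 0.22091472 0.19903803] 0.025472363477725298 30.85
[0.4665 0.2243 0.1272] 0.94
[0.5099 0.3513 0.1216] 0.9
[0.4994 0.308  0.1186] 0.88
[0.5224 0.3962 0.1139] 0.71
0.87 785 far@.148 [0.5035 0.3147] near [0.4706 0.2887] mid@.15 [0.4947 0.3071]
0.8 861 far@.148 [0.5159 0.3593] near [0.4798 0.3191] mid@.15 [0.5059 0.3474]
0.71 683 far@.148 [0.4796 0.2224] near [0.4596 0.2259] mid@.15 [0.4714 0.2247]
0.67 765 far@.148 [0.5279 0.4019] near [0.4888 0.3511] mid@.15 [0.5167 0.3873]
(array([ -0. ,   2.1, 102.9]), array([-0.001, -0.003, -0.004]))
```

>>> {"op": "drive_tool", "data": {
  "rows": "0 2 35 0 0 0; 0 2 70 0 0 0; 0 2 90 0 0 0; 0 2 103 0 0 0; 0 2 103 0 0 0; 0 2 103 0 0 0"
}}

```text
time_s: 31.7
tool_pos: [0.4744, 0.2237, 0.0958]
tcp_rot: [0.143, 0.99, 0.0, -0.002]
wrist_force: [-0.8, -0.3, -0.6]
width: 0.0258
grasp_force: 0.0
```

>>> {"op": "drive_tool", "data": {
  "rows": "0 0 0 0 0 0; 0 0 0 0 0 0; 0 0 0 0 0 0; 0 0 0 0 0 0; 0 0 -20 0 0 0; 0 0 -60 0 0 0; 0 0 -110 0 0 0; 0 0 -155 0 0 0; 0 0 -155 0 0 0; 0 0 -155 0 0 0",
  "grip": -1,
  "squeeze": 25
}}

```text
time_s: 32.95
tool_pos: [0.4738, 0.223, 0.2491]
tcp_rot: [0.142, 0.99, -0.001, -0.003]
wrist_force: [-0.1, 0.8, -1.2]
width: 0.0118
grasp_force: 25.1
```

```bash
python3 -c "
from h import *
tray(); P,r,s=pose(); print(P,s['width'],s['grasp_force'])
print(to([.467,-.029,.25],yawQ(.054)))"
```

```text
w tray 0.53 [0.5698 0.4517] [0.0956 0.0196] 52.88
s tray 0.57 [0.4931 0.0191] [0.2305 0.1917] 4.13
[0.47373393 0.22311639 0.24846835] 0.011739694481693198 25.12708604335785
(array([ -64.6, -243.8,   -1.3]), array([-0.001, -0.007, -0.34 ]))
```

>>> {"op": "drive_tool", "data": {
  "rows": "-14 -50 0 0 -0.001 -0.08; -28 -105 0 0 -0.003 -0.17; -42 -160 0 0 -0.005 -0.26; -56 -210 0 -0.001 -0.007 -0.34; -65 -244 0 -0.001 -0.007 -0.34; -65 -244 50 -0.001 -0.007 -0.34; -65 -244 100 -0.001 -0.007 -0.34; -65 -244 138 -0.001 -0.007 -0.34; -65 -244 138 -0.001 -0.007 -0.34; -65 -244 138 -0.001 -0.007 -0.34"
}}

```text
time_s: 34.4
tool_pos: [0.4681, -0.0287, 0.1126]
tcp_rot: [-0.027, 1.0, 0.0, 0.002]
wrist_force: [0.8, 0.4, -0.5]
width: 0.0112
grasp_force: 25.1
```

```bash
python3 -c "
from h import *
P,r,s=pose(); print(P,s['width'],s['grasp_force'])
print(to([.467,-.029,.11],yawQ(.054)))"
```

```text
[ 0.46807083 -0.02869276  0.11262625] 0.01119267571271776 25.11319488286972
(array([ 1.1, -0.2,  2.6]), array([0.   , 0.003, 0.   ]))
```

>>> {"op": "drive_tool", "data": {
  "rows": "0 0 0 0 0.17 0; 0 0 0 0 0.34 0; 0 0 0 0 0.5 0; 0 0 15 0 0.5 0; 0 0 30 0 0.5 0; 0 0 36 0 0.5 0; -9 0 41 0 0.5 0; -17 0 47 0 0.5 0; -24 0 54 0 0.5 0; -30 0 62 0 0.5 0; -30 0 62 0 0.5 0"
}}

```text
time_s: 35.78
tool_pos: [0.4989, -0.0271, 0.0495]
tcp_rot: [-0.026, 0.969, -0.006, -0.245]
wrist_force: [1.9, -1.0, 3.8]
width: 0.0121
grasp_force: 26.5
```

>>> {"op": "drive_tool", "data": {
  "rows": "-9 0 4.5 0 0 0; -17 0 9 0 0 0; -25 0 14.5 0 0 0; -32 0 20 0 0 0; -32 0 20 0 0 0"
}}

```text
time_s: 36.4
tool_pos: [0.5151, -0.0262, 0.016]
tcp_rot: [-0.026, 0.969, -0.006, -0.247]
wrist_force: [-0.7, 0.1, 1.6]
width: 0.0117
grasp_force: 25.7
```

>>> {"op": "drive_tool", "data": {
  "rows": "0 0 0 0 0 0; 0 0 0 0 0 0; 0 0 0 0 0 0; 10 0 -17 0 0 0; 24 0 -44 0 0 0; 43 0 -79 0 0 0; 72 0 -131 0 -0.15 0; 96 0 -175 0 -0.3 0; 96 0 -175 0 -0.5 0; 96 0 -175 0 -0.5 0; 96 0 -175 0 -0.5 0",
  "grip": -0.52
}}

```text
time_s: 37.78
tool_pos: [0.5155, -0.0265, 0.2177]
tcp_rot: [-0.027, 1.0, -0.0, 0.001]
wrist_force: [-0.1, -0.5, 0.4]
width: 0.0207
grasp_force: 0.0
```

```bash
cat > after.py <<'E'
from h import *
np.set_printoptions(precision=4,suppress=True)
def main(drivers=True):
    C=np.array([.4985,.0225])
    p=snap('wrist','after.png'); s=snap('side'); c=snap('scene'); P,r,st=pose(); print(P,st['width'],st['time_s'])
    for nm,q,f in (('w',p,onplane_f),('s',s,onplane),('c',c,onplane)):
        for d in ctrl.regions_of(q,'tool_tray')[:4]:
            cn=max(cv2.findContours(d['region'].astype(np.uint8),0,2)[0],key=len).reshape(-1,2)
            W=np.array([f(q,u,.02)[:2] for u in cn]); rc=cv2.minAreaRect((W*1e4).astype(np.float32))
            if np.hypot(*(np.array(rc[0])/1e4-C))<.08: print(nm,'tray',round(d['score'],2),np.array(rc[0])/1e4,np.array(rc[1])/1e4,rc[2])
        if drivers:
          for d in ctrl.regions_of(q,'driver0')[:7]:
            y,x=np.nonzero(d['region']); W=np.array([f(q,u,.01)[:2] for u in zip(x,y)]); m=W.mean(0)
            if d['score']>.25 and np.hypot(*(m-C))<.16:
                v=np.linalg.svd(W-m,full_matrices=False)[2][0]; t=(W-m)@v; print(nm,'drv',round(d['score'],2),len(x),m+v*t.min(),m+v*t.max(),np.ptp(t))
main()
E
python3 after.py; python3 -c "
from h import *
print(to([.5003,.3105,.20],yawQ(-.284)))"
```

```text
[ 0.516  -0.0262  0.2163] 0.020462572847508468 37.925
w tray 0.81 [0.4985 0.0229] [0.2132 0.1724] 3.6790401935577393
w drv 0.69 983 [ 0.4294 -0.0312] [ 0.5649 -0.0232] 0.1357264036363064
s tray 0.95 [0.4933 0.0199] [0.2259 0.1878] 3.6733293533325195
s drv 0.64 109 [ 0.5395 -0.1268] [ 0.4959 -0.126 ] 0.043530364136572394
s drv 0.44 164 [ 0.5676 -0.02  ] [ 0.4287 -0.0293] 0.1391261666435355
c tray 0.91 [0.5121 0.0253] [0.2342 0.1717] 3.4126224517822266
c drv 0.48 67 [ 0.4756 -0.0253] [ 0.5667 -0.0208] 0.09117578638783927
(array([ -3.3, 337. ,  16.4]), array([0.001, 0.001, 0.338]))
```

>>> {"op": "drive_tool", "data": {
  "rows": "0 55 0 0 0 0.08; 0 115 0 0 0 0.16; 0 175 0 0 0 0.25; -2 235 0 0 0 0.338; -3 290 5 0 0 0.338; -3 337 16 0 0 0.338; -3 337 16 0 0 0.338; -3 337 16 0 0 0.338; -3 337 16 0 0 0.338",
  "grip": -0.4
}}

```text
time_s: 39.35
tool_pos: [0.5007, 0.3087, 0.2009]
tcp_rot: [0.143, 0.99, 0.0, 0.001]
wrist_force: [-0.1, 0.3, 0.4]
width: 0.0255
grasp_force: 0.0
```

```bash
python3 drv.py .5003 .3105
```

```text
[0.50070909 0.30880411 0.2010117 ] 0.026022142141018407 39.4
[0.5095 0.3521 0.128 ] 0.93
[0.5208 0.399  0.1206] 0.88
[0.4937 0.3124 0.1264] 0.79
[ 0.5027 -0.0218  0.0122] 0.58
[ 0.4885 -0.1409  0.0707] 0.49
0.97 660 far@.148 [0.505  0.3113] near [0.4872 0.3129] mid@.15 [0.4965 0.313 ]
0.9 735 far@.148 [0.5277 0.4025] near [0.4962 0.3767] mid@.15 [0.5198 0.3951]
0.82 662 far@.148 [0.5147 0.358 ] near [0.4897 0.3459] mid@.15 [0.5084 0.3541]
0.65 515 far@.148 [0.4339 0.1169] near [0.498  0.1231] mid@.15 [0.4791 0.1004]
0.21 3207 far@.148 [ 0.4261 -0.0198] near [0.5103 0.0651] mid@.15 [0.4908 0.0054]
(array([  0.9,   1. , 105.1]), array([ 0.001,  0.003, -0.002]))
```

>>> {"op": "drive_tool", "data": {
  "rows": "1 2.5 35 0 0 0; 1 2.5 70 0 0 0; 1 2.5 92 0 0 0; 1 2.5 105 0 0 0; 1 2.5 105 0 0 0; 1 2.5 105 0 0 0"
}}

```text
time_s: 40.25
tool_pos: [0.5006, 0.3134, 0.0968]
tcp_rot: [0.142, 0.99, 0.001, 0.002]
wrist_force: [-0.5, 0.3, -0.0]
width: 0.0258
grasp_force: 0.0
```

>>> {"op": "drive_tool", "data": {
  "rows": "0 0 0 0 0 0; 0 0 0 0 0 0; 0 0 0 0 0 0; 0 0 0 0 0 0; 0 0 -20 0 0 0; 0 0 -60 0 0 0; 0 0 -110 0 0 0; 0 0 -155 0 0 0; 0 0 -155 0 0 0; 0 0 -155 0 0 0",
  "grip": -1
}}

```text
time_s: 41.5
tool_pos: [0.4991, 0.3125, 0.2507]
tcp_rot: [0.141, 0.99, 0.0, 0.001]
wrist_force: [0.0, -0.6, -0.8]
width: 0.0116
grasp_force: 25.1
```

```bash
python3 -c "
import after
from h import *
print(to([.465,.004,.11],yawQ(.058)))"
```

```text
[0.4989 0.3124 0.2494] 0.012002493799605203 41.65
w tray 0.73 [0.4986 0.026 ] [0.2144 0.1867] 4.059747695922852
w drv 0.84 378 [ 0.4346 -0.0322] [ 0.5635 -0.0256] 0.12899911623763266
s tray 0.63 [0.4917 0.0174] [0.2228 0.1899] 2.5814292430877686
s drv 0.72 113 [ 0.5621 -0.0204] [ 0.4463 -0.0287] 0.11612246945216223
c tray 0.62 [0.5138 0.0262] [0.2384 0.1727] 2.903088331222534
c drv 0.51 64 [ 0.4513 -0.026 ] [ 0.5664 -0.0205] 0.11520848196956451
(array([ -53.2, -306.3,  140.2]), array([ 0.   ,  0.002, -0.342]))
```

>>> {"op": "drive_tool", "data": {
  "rows": "-9 -50 0 0 0 -0.08; -18 -105 0 0 0 -0.17; -27 -160 0 0 0 -0.26; -36 -212 0 0 0 -0.342; -45 -262 0 0 0.002 -0.342; -53 -306 0 0 0.002 -0.342; -53 -306 50 0 0.002 -0.342; -53 -306 100 0 0.002 -0.342; -53 -306 138 0 0.002 -0.342; -53 -306 138 0 0.002 -0.342; -53 -306 138 0 0.002 -0.342"
}}

```text
time_s: 43.32
tool_pos: [0.4661, 0.0047, 0.1137]
tcp_rot: [-0.029, 1.0, 0.0, 0.001]
wrist_force: [0.1, 0.3, -0.1]
width: 0.0114
grasp_force: 25.1
```

>>> {"op": "drive_tool", "data": {
  "rows": "0 0 0 0 0.17 0; 0 0 0 0 0.34 0; 0 0 0 0 0.5 0; 0 0 15 0 0.5 0; 0 0 30 0 0.5 0; 0 0 36 0 0.5 0; -9 0 41 0 0.5 0; -17 0 47 0 0.5 0; -24 0 54 0 0.5 0; -30 0 62 0 0.5 0; -30 0 62 0 0.5 0"
}}

```text
time_s: 44.7
tool_pos: [0.4964, 0.0064, 0.0501]
tcp_rot: [-0.028, 0.969, -0.007, -0.246]
wrist_force: [1.8, 0.1, 2.4]
width: 0.0116
grasp_force: 26.4
```

>>> {"op": "drive_tool", "data": {
  "rows": "-9 0 4.5 0 0 0; -17 0 9 0 0 0; -25 0 14.5 0 0 0; -32 0 20 0 0 0; -32 0 20 0 0 0"
}}

```text
time_s: 45.32
tool_pos: [0.5127, 0.0073, 0.0166]
tcp_rot: [-0.028, 0.968, -0.007, -0.248]
wrist_force: [-0.7, 0.5, 1.4]
width: 0.0118
grasp_force: 26.0
```

>>> {"op": "drive_tool", "data": {
  "rows": "0 0 0 0 0 0; 0 0 0 0 0 0; 0 0 0 0 0 0; 10 0 -17 0 0 0; 24 0 -44 0 0 0; 43 0 -79 0 0 0; 72 0 -131 0 -0.15 0; 96 0 -175 0 -0.3 0; 96 0 -175 0 -0.5 0; 96 0 -175 0 -0.5 0; 96 0 -175 0 -0.5 0",
  "grip": -0.52
}}

```text
time_s: 46.7
tool_pos: [0.5134, 0.007, 0.2183]
tcp_rot: [-0.029, 1.0, 0.0, 0.0]
wrist_force: [-0.2, 0.4, 0.4]
width: 0.0204
grasp_force: 0.0
```

```bash
python3 -c "
import after
from h import *
print(to([.513,.3560,.20],yawQ(-.284)))"
```

```text
[0.514  0.0073 0.2169] 0.020440230802837456 46.85
w tray 0.69 [0.4985 0.0223] [0.2139 0.1742] 3.4876933097839355
w drv 0.77 974 [0.427  0.0018] [0.5627 0.0103] 0.13593066947611812
w drv 0.65 817 [ 0.4309 -0.031 ] [ 0.566  -0.0237] 0.1353448801193243
s tray 0.96 [0.4934 0.0201] [0.2298 0.1908] 3.8276476860046387
s drv 0.72 69 [0.5587 0.0131] [0.472  0.0072] 0.08692115796977609
s drv 0.52 82 [ 0.5568 -0.0212] [ 0.4671 -0.0271] 0.08990011585090898
c tray 0.58 [0.5107 0.0259] [0.2376 0.17  ] 3.744589328765869
c drv 0.6 28 [ 0.4815 -0.0247] [ 0.5502 -0.0213] 0.06880826231136802
c drv 0.55 67 [0.459  0.0065] [0.5619 0.0135] 0.10312459994190908
(array([-20.1, 348.1,  17.1]), array([ 0.001, -0.001,  0.342]))
```

>>> {"op": "drive_tool", "data": {
  "rows": "-3 55 0 0 0 0.08; -6 115 0 0 0 0.16; -9 175 0 0 0 0.25; -13 235 0 0 0 0.342; -17 293 5 0 0 0.342; -20 348 17 0 0 0.342; -20 348 17 0 0 0.342; -20 348 17 0 0 0.342; -20 348 17 0 0 0.342",
  "grip": -0.4
}}

```text
time_s: 48.28
tool_pos: [0.5137, 0.3539, 0.2007]
tcp_rot: [0.143, 0.99, -0.0, 0.0]
wrist_force: [-0.6, 0.2, -0.2]
width: 0.0258
grasp_force: 0.0
```

```bash
python3 drv.py .513 .3565
```

```text
[0.51378559 0.35398164 0.20084011] 0.025671542362585502 48.325
[ 0.5018 -0.0179  0.0097] 0.95
[0.4976 0.0099 0.0129] 0.93
[0.5187 0.3992 0.1244] 0.72
[0.5109 0.3612 0.1274] 0.58
0.86 490 far@.148 [0.4396 0.1355] near [0.504  0.1416] mid@.15 [0.4816 0.1169]
0.85 446 far@.148 [0.4389 0.155 ] near [0.5029 0.1612] mid@.15 [0.481  0.1381]
0.79 680 far@.148 [0.5189 0.3627] near [0.5002 0.3589] mid@.15 [0.5104 0.3612]
0.64 697 far@.148 [0.5278 0.4024] near [0.5026 0.3906] mid@.15 [0.5211 0.3985]
(array([  1.2,   1.7, 105. ]), array([ 0.001,  0.001, -0.002]))
```

>>> {"op": "drive_tool", "data": {
  "rows": "1.5 4 35 0 0 0; 1.5 4 70 0 0 0; 1.5 4 92 0 0 0; 1.5 4 105 0 0 0; 1.5 4 105 0 0 0; 1.5 4 105 0 0 0"
}}

```text
time_s: 49.18
tool_pos: [0.5172, 0.3638, 0.102]
tcp_rot: [0.142, 0.99, 0.006, 0.005]
wrist_force: [0.0, -0.4, 22.4]
width: 0.0255
grasp_force: 10.2
```

>>> {"op": "drive_tool", "data": {
  "rows": "0 0 0 0 0 0; 0 0 0 0 0 0; 0 0 0 0 0 0; 0 0 0 0 0 0; 0 0 -20 0 0 0; 0 0 -60 0 0 0; 0 0 -110 0 0 0; 0 0 -155 0 0 0; 0 0 -155 0 0 0; 0 0 -155 0 0 0",
  "grip": -1
}}

```text
time_s: 50.42
tool_pos: [0.5122, 0.3595, 0.2501]
tcp_rot: [0.142, 0.99, 0.0, -0.0]
wrist_force: [0.5, 0.1, 0.1]
width: 0.0117
grasp_force: 24.6
```

```bash
python3 -c "
import after
from h import *
print(to([.463,.038,.112],yawQ(.06)))"
```

```text
[0.5119 0.3593 0.2489] 0.011534195549047478 50.575
w tray 0.97 [0.4979 0.0265] [0.2129 0.1881] 3.4726805686950684
w drv 0.79 520 [0.4264 0.0001] [0.5617 0.0085] 0.135584128029689
w drv 0.77 402 [ 0.4295 -0.033 ] [ 0.5659 -0.0257] 0.13653452911412609
s tray 0.82 [0.4928 0.0188] [0.2258 0.1858] 3.8404390811920166
s drv 0.7 114 [0.5587 0.0128] [0.4327 0.0041] 0.1263384163403976
c tray 0.78 [0.5125 0.0258] [0.2459 0.1733] 4.613314151763916
c drv 0.65 45 [ 0.4815 -0.0247] [ 0.561  -0.0211] 0.07961835913461587
c drv 0.52 71 [0.4591 0.0055] [0.5617 0.0129] 0.10287631331471891
(array([ -42.8, -323. ,  138. ]), array([ 0.   , -0.   , -0.344]))
```

```bash
python3 - <<'E'
from h import *
p=snap('wrist'); s=snap('side'); c=snap('scene'); P,r,st=pose(); print(P,st['width'],st['grasp_force'])
for q in (p,s,c):
    for d in ctrl.search_frame(q,'driver0')[:6]: print(np.round(d['location'],4),round(d['score'],2))
    print()
for q in (s,c):
    T=P+r.apply([0,0,.081]); print('pred tip/cap',pix(q,T),pix(q,P-r.apply([0,0,.054])))
    for d in ctrl.regions_of(q,'driver0')[:6]:
        y,x=np.nonzero(d['region']); i,j=y.argmin(),y.argmax(); print(round(d['score'],2),(x[i],y[i]),(x[j],y[j]))
m=np.zeros((600,800,3),np.uint8)
cv2.imwrite('pics/chk.png',np.hstack([cv2.resize(c['color'][120:250,340:470,::-1],(400,400)),cv2.resize(s['color'][100:230,200:330,::-1],(400,400))]))
E
```

```text
[0.51250417 0.36002836 0.25046482] 0.011560112285111801 24.598422646522522
[0.5203 0.3952 0.1231] 0.86
[0.4992 0.0075 0.0112] 0.84
[ 0.5038 -0.0203  0.0129] 0.67
[0.5098 0.3581 0.2746] 0.56

[ 0.5006 -0.026   0.0158] 0.7
[0.5198 0.3982 0.105 ] 0.62
[0.497  0.0016 0.0124] 0.56

[0.5197 0.3604 0.2447] 0.62
[ 0.5156 -0.0233  0.0156] 0.61
[0.5338 0.3949 0.1037] 0.52
[0.5105 0.0123 0.0109] 0.46

pred tip/cap [238.78161448 143.33710191] [234.10521715 101.69007178]
0.71 (np.int64(330), np.int64(233)) (np.int64(312), np.int64(249))
0.45 (np.int64(235), np.int64(123)) (np.int64(236), np.int64(130))
0.4 (np.int64(236), np.int64(145)) (np.int64(238), np.int64(166))
pred tip/cap [431.60122288 180.6316863 ] [438.5127027  141.67023879]
0.68 (np.int64(442), np.int64(191)) (np.int64(440), np.int64(211))
0.49 (np.int64(321), np.int64(204)) (np.int64(319), np.int64(221))
0.45 (np.int64(438), np.int64(145)) (np.int64(432), np.int64(181))
0.37 (np.int64(312), np.int64(204)) (np.int64(309), np.int64(220))
0.2 (np.int64(283), np.int64(179)) (np.int64(270), np.int64(227))
```

>>> {"op": "drive_tool", "data": {
  "rows": "-7 -50 0 0 0 -0.08; -14 -105 0 0 0 -0.17; -21 -160 0 0 0 -0.26; -28 -212 0 0 0 -0.344; -35 -265 0 0 0 -0.344; -43 -323 0 0 0 -0.344; -43 -323 50 0 0 -0.344; -43 -323 100 0 0 -0.344; -43 -323 138 0 0 -0.344; -43 -323 138 0 0 -0.344; -43 -323 138 0 0 -0.344"
}}

```text
time_s: 52.65
tool_pos: [0.4645, 0.0383, 0.1136]
tcp_rot: [-0.03, 1.0, 0.0, 0.001]
wrist_force: [0.2, -0.0, -0.8]
width: 0.012
grasp_force: 24.7
```

>>> {"op": "drive_tool", "data": {
  "rows": "0 0 0 0 0.17 0; 0 0 0 0 0.34 0; 0 0 0 0 0.5 0; 0 0 15 0 0.5 0; 0 0 30 0 0.5 0; 0 0 36 0 0.5 0; -9 0 41 0 0.5 0; -17 0 47 0 0.5 0; -24 0 54 0 0.5 0; -30 0 62 0 0.5 0; -30 0 62 0 0.5 0"
}}

```text
time_s: 54.02
tool_pos: [0.4934, 0.0398, 0.0508]
tcp_rot: [-0.029, 0.969, -0.007, -0.246]
wrist_force: [1.5, -0.6, 2.1]
width: 0.0118
grasp_force: 25.5
```

>>> {"op": "drive_tool", "data": {
  "rows": "-9 0 4.5 0 0 0; -17 0 9 0 0 0; -25 0 14.5 0 0 0; -32 0 20 0 0 0; -32 0 20 0 0 0"
}}

```text
time_s: 54.65
tool_pos: [0.5111, 0.0409, 0.0163]
tcp_rot: [-0.029, 0.968, -0.007, -0.248]
wrist_force: [-1.3, 0.6, 1.6]
width: 0.0115
grasp_force: 24.6
```

>>> {"op": "drive_tool", "data": {
  "rows": "0 0 0 0 0 0; 0 0 0 0 0 0; 0 0 0 0 0 0; 10 0 -17 0 0 0; 24 0 -44 0 0 0; 43 0 -79 0 0 0; 72 0 -131 0 -0.15 0; 96 0 -175 0 -0.3 0; 96 0 -175 0 -0.5 0; 96 0 -175 0 -0.5 0; 96 0 -175 0 -0.5 0",
  "grip": -0.52
}}

```text
time_s: 56.02
tool_pos: [0.5117, 0.0406, 0.218]
tcp_rot: [-0.03, 1.0, 0.0, 0.0]
wrist_force: [0.1, -0.1, -0.6]
width: 0.0205
grasp_force: 0.0
```

```bash
python3 -c "
import after
from h import *
print(to([.525,.398,.20],yawQ(-.284)))"
```

```text
[0.5123 0.0409 0.2166] 0.020507931808052472 56.175
w tray 0.9 [0.4983 0.0226] [0.2148 0.1733] 3.687812566757202
w drv 0.96 1024 [0.4185 0.0351] [0.5545 0.0441] 0.13629334440968557
w drv 0.73 922 [0.427 0.002] [0.5605 0.0097] 0.13367029646236944
w drv 0.67 1019 [ 0.4291 -0.0315] [ 0.5652 -0.0241] 0.1363324027983254
s tray 0.86 [0.4941 0.0206] [0.231  0.1906] 3.520867109298706
s tray 0.73 [ 0.5083 -0.032 ] [0.0902 0.0161] 5.313535690307617
s tray 0.31 [0.4954 0.0343] [0.0874 0.0166] 4.863701343536377
s drv 0.52 120 [0.5497 0.0465] [0.4226 0.0369] 0.1274113541899857
s drv 0.51 131 [0.5587 0.0134] [0.428 0.004] 0.13101322905828344
c tray 0.73 [0.5127 0.0276] [0.2352 0.17  ] 4.500075340270996
c drv 0.55 49 [0.4664 0.0407] [0.5462 0.0462] 0.07996437630614711
c drv 0.39 62 [0.465 0.007] [0.5565 0.013 ] 0.09177381466028402
(array([-35. , 355.6,  16.8]), array([ 0.001, -0.001,  0.344]))
```

Three laid well. Now the last one.

>>> {"op": "drive_tool", "data": {
  "rows": "-6 55 0 0 0 0.08; -12 115 0 0 0 0.16; -18 175 0 0 0 0.25; -24 235 0 0 0 0.344; -30 293 0 0 0 0.344; -35 350 8 0 0 0.344; -35 356 17 0 0 0.344; -35 356 17 0 0 0.344; -35 356 17 0 0 0.344",
  "grip": -0.35
}}

```text
time_s: 57.6
tool_pos: [0.5259, 0.3963, 0.2003]
tcp_rot: [0.143, 0.99, -0.0, 0.0]
wrist_force: [-0.6, -0.0, 0.3]
width: 0.0275
grasp_force: 0.0
```

```bash
python3 drv.py .526 .4005
```

```text
[0.52603417 0.39635773 0.20067909] 0.027800886254312054 57.65
[ 0.5049 -0.0229  0.0135] 0.74
[0.522  0.3936 0.1264] 0.68
[0.4969 0.0426 0.0151] 0.65
[0.4995 0.3236 0.064 ] 0.65
[0.5014 0.0121 0.0151] 0.62
0.91 715 far@.148 [0.529  0.3895] near [0.5121 0.4004] mid@.15 [0.5215 0.3958]
0.74 457 far@.148 [0.4421 0.1727] near [0.5086 0.1788] mid@.15 [0.4867 0.1534]
0.7 426 far@.148 [0.447  0.1533] near [0.5098 0.1588] mid@.15 [0.4876 0.1319]
0.62 658 far@.148 [0.4397 0.1919] near [0.5035 0.1998] mid@.15 [0.4804 0.1746]
0.47 212 far@.148 [0.4719 0.037 ] near [0.4791 0.0573] mid@.15 [0.4785 0.013 ]
(array([  1.1,   3.5, 104.9]), array([ 0.001,  0.001, -0.002]))
```

>>> {"op": "drive_tool", "data": {
  "rows": "-2 -3 0 0 0 0; -2 -3 35 0 0 0; -2 -3 70 0 0 0; -2 -3 92 0 0 0; -2 -3 105 0 0 0; -2 -3 105 0 0 0; -2 -3 105 0 0 0",
  "grip": 0
}}

```text
time_s: 58.62
tool_pos: [0.5267, 0.3956, 0.0965]
tcp_rot: [0.141, 0.99, 0.001, 0.001]
wrist_force: [0.0, -0.1, 0.3]
width: 0.0429
grasp_force: 0.0
```

>>> {"op": "drive_tool", "data": {
  "rows": "0 0 0 0 0 0; 0 0 0 0 0 0; 0 0 0 0 0 0; 0 0 0 0 0 0; 0 0 0 0 0 0; 0 0 -20 0 0 0; 0 0 -60 0 0 0; 0 0 -110 0 0 0; 0 0 -155 0 0 0; 0 0 -155 0 0 0; 0 0 -155 0 0 0",
  "grip": -1
}}

```text
time_s: 60.0
tool_pos: [0.5256, 0.3935, 0.2497]
tcp_rot: [0.142, 0.99, -0.001, -0.0]
wrist_force: [0.4, -0.8, -0.6]
width: 0.0116
grasp_force: 26.4
```

```bash
python3 -c "
import after
from h import *
print(to([.461,.071,.112],yawQ(.06)))
s=snap('scene');P,r,st=pose();print(pix(s,P+r.apply([0,0,.081])),pix(s,P-r.apply([0,0,.054])))
for d in ctrl.regions_of(s,'driver0')[:6]:
        y,x=np.nonzero(d['region']); i,j=y.argmin(),y.argmax(); print(round(d['score'],2),(x[i],y[i]),(x[j],y[j]))
"
```

```text
[0.5253 0.3938 0.2485] 0.01145415202487795 60.15
w tray 0.63 [0.4982 0.0263] [0.2137 0.1917] 3.521872043609619
w drv 0.78 393 [0.4389 0.0007] [0.5608 0.0081] 0.12215838321276491
w drv 0.66 422 [ 0.4301 -0.034 ] [ 0.5656 -0.0256] 0.13584208468105108
w drv 0.56 473 [0.4228 0.0341] [0.5533 0.0416] 0.13073456262452846
s tray 0.85 [0.4938 0.0191] [0.2314 0.19  ] 3.8771796226501465
s drv 0.69 130 [ 0.5621 -0.0203] [ 0.4306 -0.0291] 0.131839787479818
s drv 0.44 106 [0.5587 0.0132] [0.4441 0.0044] 0.11499346759535493
c tray 0.58 [0.5098 0.0257] [0.2394 0.1698] 3.7256264686584473
(array([ -28.4, -328.9,  137.7]), array([ 0.   , -0.   , -0.344]))
[443.5386 183.9573] [451.3389 144.7162]
0.43 (np.int64(321), np.int64(203)) (np.int64(318), np.int64(221))
0.27 (np.int64(215), np.int64(195)) (np.int64(211), np.int64(202))
```

>>> {"op": "drive_tool", "data": {
  "rows": "-5 -50 0 0 0 -0.08; -10 -105 0 0 0 -0.17; -15 -160 0 0 0 -0.26; -20 -215 0 0 0 -0.344; -24 -270 0 0 0 -0.344; -28 -325 0 0 0 -0.344; -28 -329 50 0 0 -0.344; -28 -329 100 0 0 -0.344; -28 -329 138 0 0 -0.344; -28 -329 138 0 0 -0.344; -28 -329 138 0 0 -0.344"
}}

```text
time_s: 61.92
tool_pos: [0.4619, 0.0716, 0.1133]
tcp_rot: [-0.03, 1.0, 0.001, 0.001]
wrist_force: [0.0, 0.1, -1.7]
width: 0.0117
grasp_force: 26.4
```

>>> {"op": "drive_tool", "data": {
  "rows": "0 0 0 0 0.17 0; 0 0 0 0 0.34 0; 0 0 0 0 0.5 0; 0 0 15 0 0.5 0; 0 0 30 0 0.5 0; 0 0 36 0 0.5 0; -9 0 41 0 0.5 0; -17 0 47 0 0.5 0; -24 0 54 0 0.5 0; -30 0 62 0 0.5 0; -30 0 62 0 0.5 0"
}}

```text
time_s: 63.3
tool_pos: [0.4923, 0.0732, 0.0497]
tcp_rot: [-0.029, 0.969, -0.007, -0.246]
wrist_force: [1.6, 0.1, 3.3]
width: 0.0112
grasp_force: 27.6
```

>>> {"op": "drive_tool", "data": {
  "rows": "-9 0 4.5 0 0 0; -17 0 9 0 0 0; -25 0 14.5 0 0 0; -32 0 20 0 0 0; -32 0 20 0 0 0"
}}

```text
time_s: 63.92
tool_pos: [0.5084, 0.074, 0.0162]
tcp_rot: [-0.029, 0.968, -0.007, -0.248]
wrist_force: [-0.1, -1.6, 2.1]
width: 0.0116
grasp_force: 27.0
```

>>> {"op": "drive_tool", "data": {
  "rows": "0 0 0 0 0 0; 0 0 0 0 0 0; 0 0 0 0 0 0; 10 0 -17 0 0 0; 24 0 -44 0 0 0; 43 0 -79 0 0 0; 72 0 -131 0 -0.15 0; 96 0 -175 0 -0.3 0; 120 0 -219 0 -0.5 0; 120 0 -219 0 -0.5 0; 120 0 -219 0 -0.5 0; 120 0 -219 0 -0.5 0",
  "grip": -0.52
}}

```text
time_s: 65.42
tool_pos: [0.5085, 0.0738, 0.2655]
tcp_rot: [-0.03, 1.0, 0.0, -0.001]
wrist_force: [-1.0, 0.6, 0.9]
width: 0.0206
grasp_force: 0.0
```

```bash
python3 -c "
import after
from h import *
p=snap('wrist')
for n in ('foot_grip','round_case'):
  for d in ctrl.search_frame(p,n)[:3]: print(n,d)
s=snap('side');c=snap('scene')
a=cv2.resize(p['color'][40:340,130:530,::-1],(533,400)); b=cv2.resize(s['color'][90:390,230:500,::-1],(267,297)); m=np.zeros((600,800,3),np.uint8); m[:400,:533]=a; m[:297,533:]=b; m[400:,:400]=cv2.resize(c['color'][150:275,190:440,::-1],(400,200)); cv2.imwrite('pics/fin.png',m)
"
```

```text
[0.5087 0.074  0.2652] 0.02019881163832662 65.575
w tray 0.9 [0.4989 0.022 ] [0.2126 0.1729] 3.707026243209839
w tray 0.57 [0.4888 0.0728] [0.1323 0.0116] 3.6674282550811768
w drv 0.9 802 [0.428  0.0023] [0.5621 0.0097] 0.1343012198215754
w drv 0.76 683 [ 0.4311 -0.0318] [ 0.5655 -0.0233] 0.13463277636253806
w drv 0.72 846 [0.4191 0.0349] [0.5544 0.0431] 0.13553004489968912
w drv 0.57 822 [0.4226 0.0684] [0.5579 0.0781] 0.13567428669329226
s tray 0.94 [0.4929 0.0188] [0.2255 0.187 ] 3.520867109298706
s drv 0.72 123 [0.5587 0.0133] [0.4327 0.0045] 0.12633834615323064
s drv 0.71 99 [0.5518 0.0461] [0.4273 0.0377] 0.12473646763410097
s drv 0.42 109 [ 0.5621 -0.0207] [ 0.4689 -0.0266] 0.09339151176881472
c tray 0.73 [0.5128 0.0257] [0.2424 0.1719] 4.593327045440674
c drv 0.64 59 [0.4652 0.0074] [0.562  0.0129] 0.0969016967936126
c drv 0.5 26 [0.4723 0.0416] [0.5462 0.0467] 0.07403850720008037
c drv 0.44 52 [ 0.4756 -0.0254] [ 0.561  -0.0207] 0.08551591672118769
foot_grip {'location': [0.4871, -0.145, 0.075], 'score': 0.77}
foot_grip {'location': [0.682, 0.2999, 0.038], 'score': 0.52}
round_case {'location': [0.3058, -0.3955, 0.0123], 'score': 0.85}
round_case {'location': [0.3185, -0.2946, 0.0179], 'score': 0.74}
round_case {'location': [0.6824, 0.3005, 0.0399], 'score': 0.47}
```

View pics/fin.png

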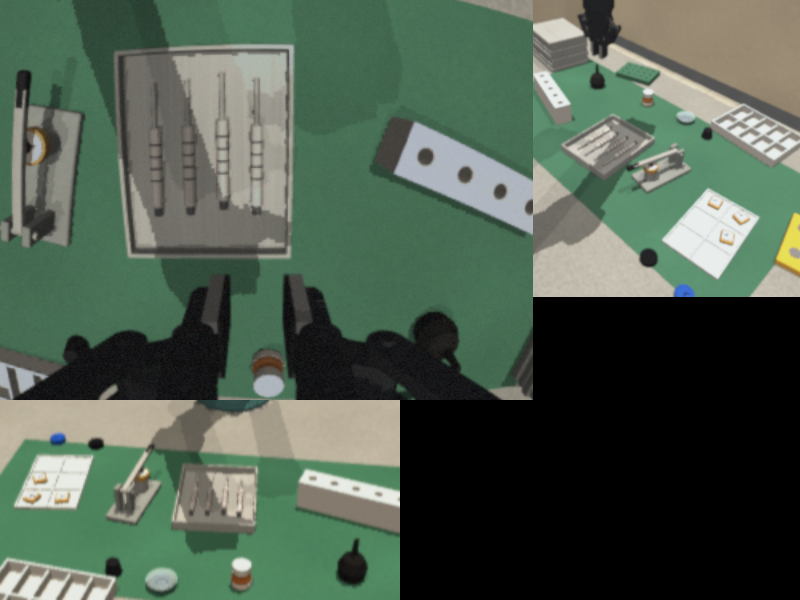

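The picture shows four drivers flat in the tray (columns 155–257, rows 75–215), every visible rack socket empty, and the case under the foot at (35,147). All three square cases are still in their pockets.

```bash
python3 -c "
from cell import ctrl
print(ctrl.close_job())"
```

```text
the job is handed in; nothing more can be done
None
```

The job is handed in (no verdict came back): the round case is centred on the pad under the lowered foot, all four screwdrivers present lie flat in the tool tray, and the square cases, jar and blower were left alone.

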